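# Load and close the bead bath

## Task

Get the bead bath ready for warming: first take the rod from its stand and stir the metal balls in the bath with it, three full wide turns with the tip near the bottom, and stand the rod back in its stand. Then put every small white bottle (two or three stand in the tray) into the bath (standing or lying, as long as it is wholly below the rim), and set the cover on the rim so that it sits fully home and level. Keep all the balls in the bath, and leave the tape roll, timer and flat carton where they are.

Things in the scene. Friction and masses are not known exactly. Their poses are not given: they have to be found in the camera images.
- bath: bead bath: white round housing 144 mm across and 150 mm high, fixed to the cart, open at the top; bore 120 mm across, wall 12 mm, inner floor at 20 mm. Origin: centre of its underside; its -x axis points to the grey control panel, which stands out 12 mm from the housing's wall (84 mm from the axis), 34 to 96 mm high
- bath_rim (a point): centre of the bath's mouth, on the axis at rim height (150 mm above the cart)
- bath_floor (a point): centre of the bath's inner floor (20 mm above the cart)
- cover: loose steel cover, about 0.22 kg, lying right way up on the cart: underneath a plug 113 mm across and 8 mm deep with a chamfered lower edge, which drops into the bath's bore with about 3 mm to spare all round; above it a flange 140 mm across and 5 mm thick, which rests on the rim; on top a round black knob. Origin: centre of the plug's underside, z up
- cover_knob (a point): centre of the cover's knob (30 mm across, 28 mm high), 34 mm above the plug's underside and 26 mm above the flange's underside
- cover_seat (a point): centre of the underside of the cover's flange; it coincides with bath_rim when the cover is seated; z is the cover's axis
- stand_mouth (a point): centre of the mouth of the rod stand, 90 mm above the cart. The stand is fixed: foot 60 mm across, upright tube 29 mm across, closed at the bottom 8 mm above the cart, bore 21 mm, opening in a funnel to 36 mm over the top 15 mm
- rod_grip (a point): middle of the black rubber grip of the loose steel stirring rod (60 g, 200 mm long), which stands with slight play, up to about 9 degrees off upright, in the stand; the grip is 16 mm across and makes up the top 55 mm; this point is 172 mm from the tip and 28 mm from the top end; z runs up along the rod
- rod_tip (a point): lower end of the stirring rod, the bottom of a ball 14 mm across (the shaft above is 10 mm across); z runs up along the rod
- bottle_0_mid (a point): small white capped bottle, 36 mm across and 65 mm high, about 60 g, standing in the tray at the start; the point is its centre, half-way up; z runs up its axis to the cap. Any one of the three may be absent
- bottle_1_mid (a point): small white capped bottle, 36 mm across and 65 mm high, about 60 g, standing in the tray at the start; the point is its centre, half-way up; z runs up its axis to the cap. Any one of the three may be absent
- bottle_2_mid (a point): small white capped bottle, 36 mm across and 65 mm high, about 60 g, standing in the tray at the start; the point is its centre, half-way up; z runs up its axis to the cap. Any one of the three may be absent
- bead_0: aluminium ball 20 mm across, one of seven loose in the bath; origin at its centre
- bead_1: aluminium ball 20 mm across, one of seven loose in the bath; origin at its centre
- bead_2: aluminium ball 20 mm across, one of seven loose in the bath; origin at its centre
- bead_3: aluminium ball 20 mm across, one of seven loose in the bath; origin at its centre
- bead_4: aluminium ball 20 mm across, one of seven loose in the bath; origin at its centre
- bead_5: aluminium ball 20 mm across, one of seven loose in the bath; origin at its centre
- bead_6: aluminium ball 20 mm across, one of seven loose in the bath; origin at its centre
- tray: shallow steel tray that holds the bottles, fixed on the cart: 300 mm (along its x) by 156 mm (along its y), 4 mm thick floor and walls, rim 12 mm above the cart; origin under its centre
- tape: bystander: white tape roll lying flat, 62 mm across, 19 mm high; origin under its centre
- timer: bystander: bench timer, 62 x 62 x 17 mm; origin under its centre
- carton: bystander: flat carton, 77 x 72 x 21 mm; origin under its centre
There are look-alikes about, which are no part of the job. What is shaped like the part that bears bottle_1_mid but red or yellow is not meant.

How it is judged:
By the outcome, as a careful person would: the job done as asked, in the order asked, and still so for the second after the job is handed in, with the robot touching nothing.
Of bottle_0, bottle_1, bottle_2 only 2 to 3 are there at a start; the rules pass over those that are not, and their reading is None.
At some moment in a run one of bottle_0, bottle_1, bottle_2 may be knocked a few centimetres aside while the robot is not near it.
It also fails if it takes over 210 s, if anything falls off the work surface, if the arm or the gripper's body presses on something with over 40 N, if the wrist force passes 120 N, or if a joint passes its speed limit or range.

## Robot

A 7-joint arm with a two-finger parallel gripper is mounted at the origin on a cart in front of the work surface, level with it; the furniture and walls round the work are solid. World frame = base frame: x ahead of the robot, y to its left, z up, the work surface at z = 0. Lengths are in m, angles in rad, forces in N, time in s.
With the tool pointing down it reaches from about 0.425 to 0.875 m from the base axis. Payload 4.7 kg.
Tool frame: the origin (TCP) lies on the centre line of the jaws, within the pads' length; the fingertips stand ahead of it and the grasp point (between the pads) lies 2 mm behind it (nose_length is the z of the fingertips in the tool frame, in m); z points along the fingers, y is the line along which they close (so a half turn about z gives the same grasp; the last joint's range is limited). The gripper opens to 87 mm and grips with 3 to 60 N. Pads are 19 mm wide; open, the fingers measure 117 mm over their backs; the gripper's body (75 mm by 190 mm) begins 51 mm behind the grasp point.
Start: joints at [0.014, 0.321, -0.07, 1.45, 0.023, 1.371, -0.057], TCP at [0.65, -0, 0.24] pointing down, gripper open.
Joint ranges: [-2.86, 2.86], [-0.3, 2.09], [-1.38, 1.24], [0.06, 2.45], [-1.56, 4.7], [0.09, 2.05], [-2.69, 2.69]. Speed limits (rad/s): [2.57, 2.57, 3.14, 3.14, 3.14, 3.14, 3.14].

## Interface

Orientations are given as a rotation vector (axis times angle).
In Python, from bench import * gives the robot as it stands.
- The arm moves only by the tool send_rows, never from a script. Its arguments are lists of equal length, an entry for each row: "xyz": the shift along the tool's x, y, z in mm, a list of three; "dr": the turn, a rotation vector about the tool's x, y, z in rad, a list of three. A call has exactly 10 rows; each row is the pose to reach, as a shift and turn from the pose commanded when the call began, along the tool's axes at that moment; what a row does not reach only later rows make up. A row lasts 1/12 s, in which the tool goes at most 41.7 mm and 7.16 degrees, less where a joint would pass 70% of its speed; a pose out of reach is approached as far as the arm can. A call with a gripper value outside its range is refused whole. "jaw" is the finger opening in mm, from 0 to 87, set as the call begins (left out, the last holds). The fingers move at their own pace and stop on an object; "grip_force" is the grip in N (left out, the last holds). Time passes only in rows, so rows that repeat a pose let the fingers close, or fill a call up. It gives the time, the measured TCP pose, the force, the opening and the grip force at its end, in the units of the state.
- get_state(): the state, without advancing time (a new reading comes with each control period).
- get_image(name): name is "scene" or "side" or "wrist"; returns the picture (480x640x3 uint8, red, green, blue); there is no depth.
- calibration(name): a dict with "vfov" (degrees; the focal length in pixels is half the picture's height over the tangent of half this angle, whatever the lens; pixels are square), "cx", "cy" (the principal point, pixels), "rvec" (rotation vector, rad) and "tvec" (3), from world to camera coordinates, as OpenCV has them; the wrist camera has in their place "hand_eye" (4x4, takes a point from camera to tool coordinates, whose origin is the TCP and whose axes are the flange's). Camera axes: x right, y down, z forward; pixel columns grow to the right and rows downward; lengths in m; the calibration is good to about 2 mm. A picture is of the moment at which its call begins: read the wrist's pose just before it. calibration takes no time and is no camera call.
- close_job(): hands the job in; it is judged then, once.
The state is a dict: "time": time; "joint_positions": joint angles; "qd": joint speeds; "joint_torque": joint torques, N m; "position": TCP position; "tool_rot": TCP orientation; "ft_force": force on the tool from outside, world axes, zero at the start; "torque": the same for the moment, N m; "grip_width": opening from 0.0 (shut) to 1.0 (fully open); "grip_force": force on a finger pad.
Only numpy, scipy, OpenCV 4.12 (cv2) and the standard library are available. Lean on these libraries where they do the work, as an engineer would, in place of code of your own. Each camera call takes 0.05 s, during which the arm holds its last target. There are 200 camera calls.

## Working session

There is one attempt and no reset: what is moved stays moved. The work goes in short steps, Python scripts to look and compute and a tool call to move; the robot and the scene stay as the last step left them, time stands still between calls to the robot, and variables do not carry over. Pictures are saved under pics/ and viewed, at most 14 in all, crops included, and the job is handed in when it is done.

Besides the shell and the picture viewer there is one more tool, called after ">>>" as a command line: name --argument value ..., lists and objects as JSON in quotes. send_rows: Moves the arm, as the interface text tells. Its arguments: {"type":"object","properties":{"xyz":{"type":"array"},"dr":{"type":"array"},"jaw":{"type":"number"},"grip_force":{"type":"number"}},"required":["xyz","dr"]}

```bash
ls; mkdir -p pics; python3 - <<'E'
from bench import *
import cv2
s=get_state();print({k:s[k] for k in('time','position','tool_rot','grip_width','ft_force')}, [k for k in s])
for n in('scene','side','wrist'):
    im=get_image(n);cv2.imwrite(f'pics/{n}0.png',im[:,:,::-1]);print(n,calibration(n))
try: print(nose_length)
except Exception as e: print(e)
E
```

```text
pics
{'time': 0.0, 'position': array([ 6.49467680e-01, -9.40838354e-06,  2.38434648e-01]), 'tool_rot': array([-2.22040015, -2.22065198,  0.00228354]), 'grip_width': 0.9970087778730924, 'ft_force': array([-0.37010166,  0.79151486,  0.7068927 ])} ['time', 'joint_positions', 'qd', 'joint_torque', 'position', 'tool_rot', 'ft_force', 'torque', 'grip_force', 'grip_width']
scene {'vfov': 44.89784608513835, 'cx': 310.88369086684423, 'cy': 247.0206571617088, 'rvec': array([ 2.06212602, -0.64547351,  0.32755756]), 'tvec': array([-0.42322472,  0.30341872,  0.82330411])}
side {'vfov': 53.38780741308724, 'cx': 319.2067092943001, 'cy': 240.8171954473616, 'rvec': array([ 0.16369956, -2.79820913,  1.25878892]), 'tvec': array([0.51924358, 0.11053244, 1.10110961])}
wrist {'vfov': 68.6198779387349, 'cx': 320.6454796621588, 'cy': 232.87792650374104, 'hand_eye': array([[-5.35973351e-04, -9.58743183e-01, -2.84273146e-01,
         7.91070086e-02],
       [ 9.99999575e-01, -7.27021996e-04,  5.66547566e-04,
         2.45132847e-04],
       [-7.49846447e-04, -2.84272722e-01,  9.58743165e-01,
        -1.45473551e-01],
       [ 0.00000000e+00,  0.00000000e+00,  0.00000000e+00,
         1.00000000e+00]])}
0.017
```

View pics/scene0.png

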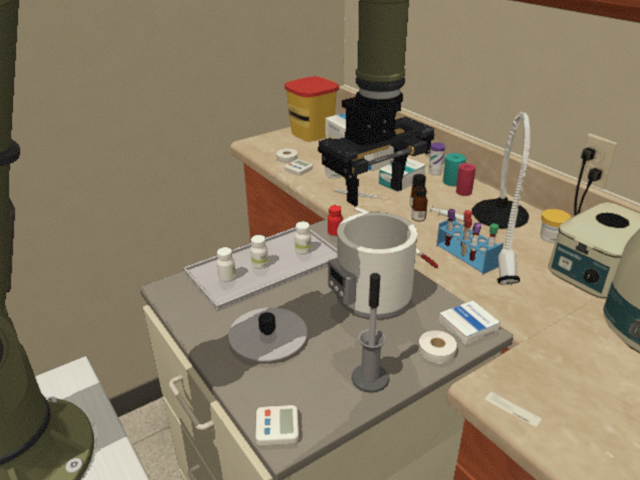

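View pics/side0.png

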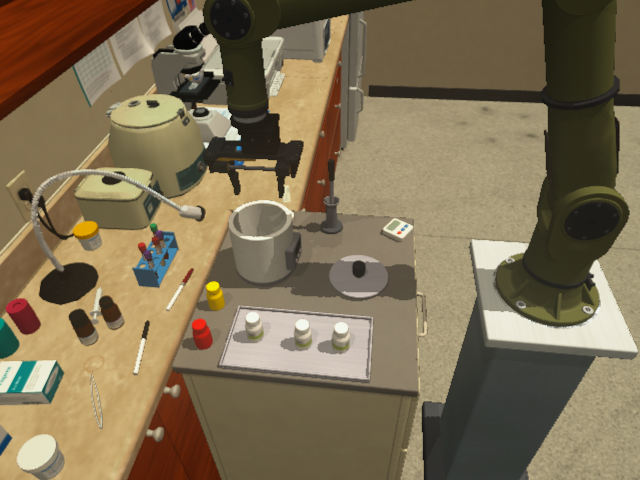

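View pics/wrist0.png

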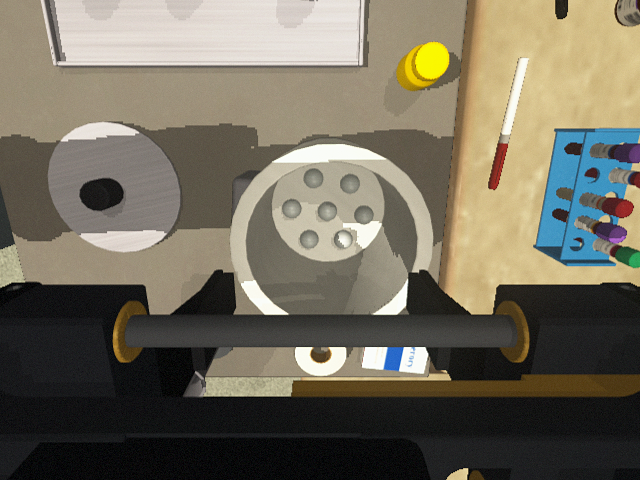

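Scene view: white bottles at about (226,264), (259,252), (303,238), red decoy (335,220), bath mouth (376,233), cover knob (267,323), rod grip (375,290) over the stand mouth (371,340). Side view: bottle caps at (254,314), (303,322), (341,325), rod grip (331,170), bath mouth (262,222). The wrist view shows seven balls around (327,212).

```bash
cat > h.py <<'E'
from bench import *
import numpy as np, cv2
from scipy.spatial.transform import Rotation as R
from scipy.optimize import least_squares
def cam(n,s=None):
    c=calibration(n); f=240/np.tan(np.radians(c['vfov']/2))
    K=np.array([[f,0,c['cx']],[0,f,c['cy']],[0,0,1]])
    if n=='wrist':
        s=s or get_state(); T=np.eye(4);T[:3,:3]=R.from_rotvec(s['tool_rot']).as_matrix();T[:3,3]=s['position']
        T=T@c['hand_eye']; return K,T[:3,:3],T[:3,3]
    A=R.from_rotvec(c['rvec']).as_matrix(); return K,A.T,-A.T@c['tvec']
def rays(C,uv):
    K,A,o=C; p=np.c_[np.atleast_2d(uv),np.ones(len(np.atleast_2d(uv)))]
    d=(A@np.linalg.inv(K)@p.T).T; return o,d/np.linalg.norm(d,axis=1)[:,None]
def onplane(C,uv,z):
    o,d=rays(C,uv); return o+d*((z-o[2])/d[:,2])[:,None]
def tri(L):  # [(cam,uv),...]
    M=np.zeros((3,3));b=np.zeros(3);Q=[]
    for C,uv in L:
        o,d=rays(C,uv);P=np.eye(3)-np.outer(d[0],d[0]);M+=P;b+=P@o;Q.append((P,o))
    x=np.linalg.solve(M,b);return x,max(np.linalg.norm(P@(x-o)) for P,o in Q)
def proj(C,p):
    K,A,o=C; q=K@(A.T@(np.asarray(p)-o)); return q[:2]/q[2]
def circ(C,im,z,c0,r,tol,n=4):
    e=cv2.Canny(cv2.cvtColor(im,cv2.COLOR_RGB2GRAY),40,110); v,u=np.nonzero(e)
    P=onplane(C,np.c_[u,v],z)[:,:2]; c=np.array(c0[:2],float)
    for t in np.linspace(tol,.0025,n):
        k=abs(np.linalg.norm(P-c,axis=1)-r)<t
        c=least_squares(lambda x:np.linalg.norm(P[k]-x,axis=1)-r,c,loss='soft_l1',f_scale=.001).x
    k=abs(np.linalg.norm(P-c,axis=1)-r)<.0025
    return c,k.sum()
E
python3 - <<'E'
from h import *
np.set_printoptions(precision=4,suppress=True)
I={n:cv2.imread(f'pics/{n}0.png')[:,:,::-1].copy() for n in('scene','side','wrist')}
S,D,W=cam('scene'),cam('side'),cam('wrist')
for nm,a,b in [('b0',(226,250),(341,325)),('b1',(259,238),(303,322)),('b2',(303,225),(254,314)),('knobtop',(267,316),(359,264)),('griptop',(375,277),(331,161)),('gripbot',(374,306),(331,182)),('mouth',(371,339),(331,200)),('rim',(377,232),(262,219)),('timer',(277,420),(397,229)),('tape',(438,343),(290,205)),('foot',(370,378),(331,228))]:
    print(nm,*tri([(S,a),(D,b)]))
b=tri([(S,(377,232)),(D,(262,219))])[0]
for n,C in(('scene',S),('side',D),('wrist',W)):
    print(n,'outer',*circ(C,I[n],.15,b,.072,.008),'inner',*circ(C,I[n],.15,b,.060,.006))
k=tri([(S,(267,316)),(D,(359,264))])[0]
for n,C in(('scene',S),('side',D),('wrist',W)): print(n,'cover',*circ(C,I[n],.013,k,.070,.012))
print(onplane(W,[(101,194),(236,190)],.045))
E
```

```text
b0 [0.4534 0.2123 0.0713] 0.0017351330933347133
b1 [0.5291 0.213  0.0712] 0.0014309374689456457
b2 [0.6307 0.2037 0.0711] 0.0009272848402714332
knobtop [0.4291 0.0137 0.0494] 0.001148965396283697
griptop [ 0.512  -0.1701  0.2062] 0.0005109598278062785
gripbot [ 0.5135 -0.1669  0.1491] 0.0016008141262385553
mouth [ 0.5115 -0.17    0.0896] 0.0014558954268293937
rim [ 0.6526 -0.0063  0.1491] 0.0014877146557421331
timer [ 0.3393 -0.1638  0.014 ] 0.0008115419321735376
tape [ 0.6276 -0.201   0.0424] 0.00011695435697758923
foot [ 0.5136 -0.1667  0.0004] 0.0010987104931335684
scene outer [ 0.6559 -0.0033] 191 inner [ 0.6555 -0.0028] 160
side outer [ 0.6562 -0.0037] 166 inner [ 0.6561 -0.0039] 153
wrist outer [ 0.6572 -0.002 ] 605 inner [ 0.6571 -0.0012] 598
scene cover [0.4289 0.0146] 239
side cover [0.4288 0.0136] 170
wrist cover [0.4303 0.0165] 511
[[0.4358 0.0181 0.045 ]
 [0.5676 0.0219 0.045 ]]
```

```bash
python3 - <<'E'
import cv2
a=cv2.imread('pics/scene0.png')[255:400,310:440];b=cv2.imread('pics/side0.png')[145:245,290:380]
a=cv2.resize(a,None,fx=4,fy=4,interpolation=2);b=cv2.resize(b,None,fx=4,fy=4,interpolation=2)
import numpy as np
o=np.zeros((580,800,3),np.uint8);o[:,:440]=a[:580,40:480];o[:400,440:800]=b[:400,:360]
cv2.imwrite('pics/rod.png',o)
E
```

```text
(no output)
```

View pics/rod.png

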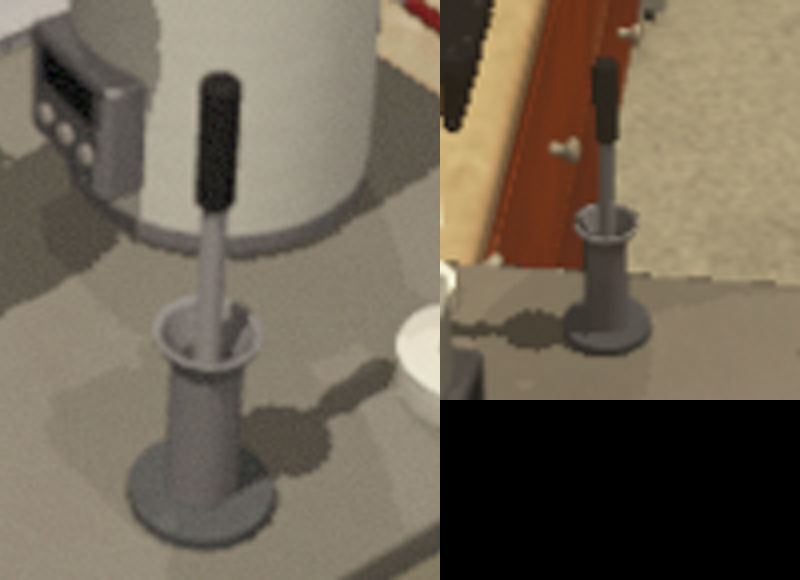

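The crop shows the grip from (375.2,276.2) to (373.7,306.2) and the mouth centre at (372.5,338.3) in the scene view. In the side view the grip runs from (331.2,161.7) to (331.2,180), with the mouth at (331.5,200.5). The rod is close to upright.

```bash
python3 - <<'E'
from h import *
np.set_printoptions(precision=4,suppress=True)
S,D=cam('scene'),cam('side')
for nm,a,b in [('gt',(375.2,276.2),(331.2,161.7)),('gb',(373.7,306.2),(331.2,180)),('mouth',(372.5,338.3),(331.5,200.5)),('foot',(370.5,380),(331.7,227))]: print(nm,*tri([(S,a),(D,b)]))
for n,C in(('scene',S),('side',D)):
    I=cv2.imread(f'pics/{n}0.png')[:,:,::-1].copy()
    print(circ(C,I,.008,(.512,-.169),.030,.006),circ(C,I,.09,(.512,-.169),.018,.004))
s=get_state();print(R.from_rotvec(s['tool_rot']).as_matrix())
E
```

```text
gt [ 0.5123 -0.1688  0.2058] 0.0006338986243434789
gb [ 0.5121 -0.1697  0.1522] 0.00012130322337009796
mouth [ 0.512  -0.1701  0.0893] 0.0006907727438542537
foot [ 0.5118 -0.1707  0.0005] 0.0007296446583010535
(array([ 0.5109, -0.1693]), np.int64(91)) (array([ 0.5115, -0.1692]), np.int64(57))
(array([ 0.5124, -0.171 ]), np.int64(33)) (array([ 0.5141, -0.166 ]), np.int64(27))
[[-0.0001  1.     -0.0014]
 [ 1.      0.0001 -0.0001]
 [-0.0001 -0.0014 -1.    ]]
```

>>> send_rows --xyz '[[-10,-8,-10],[-31,-25,-20],[-56,-46,-20],[-81,-66,-20],[-106,-87,-20],[-131,-107,-20],[-152,-124,-20],[-165,-135,-20],[-169,-138,-20],[-169,-138,-20]]' --dr '[[0,0,0],[0,0,0],[0,0,0],[0,0,0],[0,0,0],[0,0,0],[0,0,0],[0,0,0],[0,0,0],[0,0,0]]' --jaw 60 --grip_force 20

```text
time: 0.98
position: [0.511, -0.1709, 0.2604]
tool_rot: [2.225, 2.217, 0.001]
ft_force: [0.3, 0.8, -0.7]
grip_width: 0.688
grip_force: 0.0
```

```bash
python3 - <<'E'
from h import *
np.set_printoptions(precision=4,suppress=True)
s=get_state();print(s['position'],s['tool_rot'],s['ft_force'])
W=cam('wrist',s);im=get_image('wrist');cv2.imwrite('pics/w1.png',im[:,:,::-1])
print(proj(W,(.512,-.169,.208)),proj(W,(.512,-.169,.09)))
E
```

```text
[ 0.511  -0.1709  0.2604] [2.2245 2.2168 0.0007] [ 0.3105  0.7593 -0.7127]
[321.6328 262.4108] [321.055  215.7504]
```

View pics/w1.png

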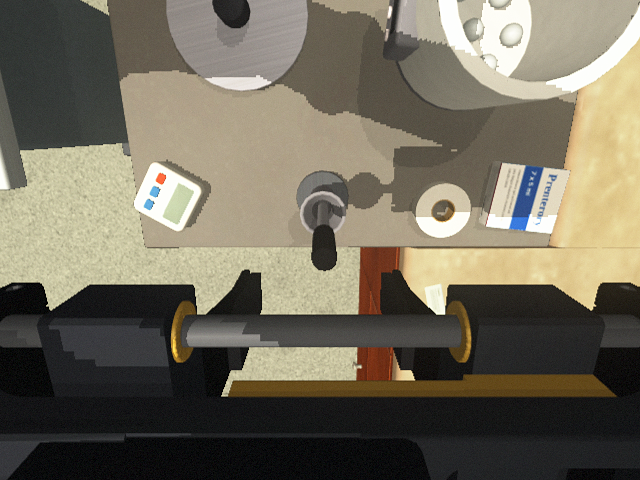

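The wrist view shows the grip top at (323,259) and the mouth at (324,213), within about 1 mm of the prediction. I'll go down and grasp.

>>> send_rows --xyz '[[2,1,8],[2,1,18],[2,1,30],[2,1,42],[2,1,54],[2,1,66],[2,1,76],[2,1,82],[2,1,82],[2,1,82]]' --dr '[[0,0,0],[0,0,0],[0,0,0],[0,0,0],[0,0,0],[0,0,0],[0,0,0],[0,0,0],[0,0,0],[0,0,0]]'

```text
time: 1.87
position: [0.513, -0.1671, 0.1774]
tool_rot: [-2.221, -2.221, 0.0]
ft_force: [-0.1, -0.4, 0.0]
grip_width: 0.693
grip_force: 0.0
```

>>> send_rows --xyz '[[0,0,0],[0,0,0],[0,0,0],[0,0,0],[0,0,0],[0,0,0],[0,0,0],[0,0,0],[0,0,0],[0,0,0]]' --dr '[[0,0,0],[0,0,0],[0,0,0],[0,0,0],[0,0,0],[0,0,0],[0,0,0],[0,0,0],[0,0,0],[0,0,0]]' --jaw 0 --grip_force 40

```text
time: 2.7
position: [0.5131, -0.167, 0.1776]
tool_rot: [2.221, 2.221, 0.0]
ft_force: [0.5, -0.4, 0.2]
grip_width: 0.177
grip_force: 40.0
```

>>> send_rows --xyz '[[0,0,-5],[0,0,-15],[0,0,-30],[0,0,-50],[0,0,-75],[0,0,-100],[0,0,-125],[0,0,-150],[0,0,-165],[0,0,-172]]' --dr '[[0,0,0],[0,0,0],[0,0,0],[0,0,0],[0,0,0],[0,0,0],[0,0,0],[0,0,0],[0,0,0],[0,0,0]]'

```text
time: 3.53
position: [0.5139, -0.1673, 0.3535]
tool_rot: [2.218, 2.218, 0.004]
ft_force: [-0.5, -0.1, 0.0]
grip_width: 0.174
grip_force: 40.0
```

```bash
python3 - <<'E'
from h import *
np.set_printoptions(precision=4,suppress=True)
s=get_state();print(s['position'],s['tool_rot'],s['ft_force'],s['grip_width'])
p=s['position'];o=np.zeros((560,800,3),np.uint8)
for i,n in enumerate(('scene','side')):
    im=get_image(n);cv2.imwrite(f'pics/{n}2.png',im[:,:,::-1])
    C=cam(n);q=proj(C,p-[0,0,.09]);x,y=(q-[50,70]).astype(int);x=min(max(x,0),540);y=max(y,0);print(n,x,y,q,proj(C,p-[0,0,.17]),'g',proj(C,p))
    o[:,400*i:400*i+400]=cv2.resize(im[y:y+140,x:x+100,::-1],(400,560),interpolation=2)
cv2.imwrite('pics/rod2.png',o)
E
```

```text
[ 0.5139 -0.1673  0.3535] [2.2181 2.2181 0.0043] [-0.4792 -0.0996  0.0038] 0.1742082937296761
scene 326 171 [376.7518 241.5862] [374.3841 288.0807] g [379.7409 182.8901]
side 280 70 [330.176  140.4604] [330.3043 169.7425] g [330.0161 103.9706]
```

View pics/rod2.png

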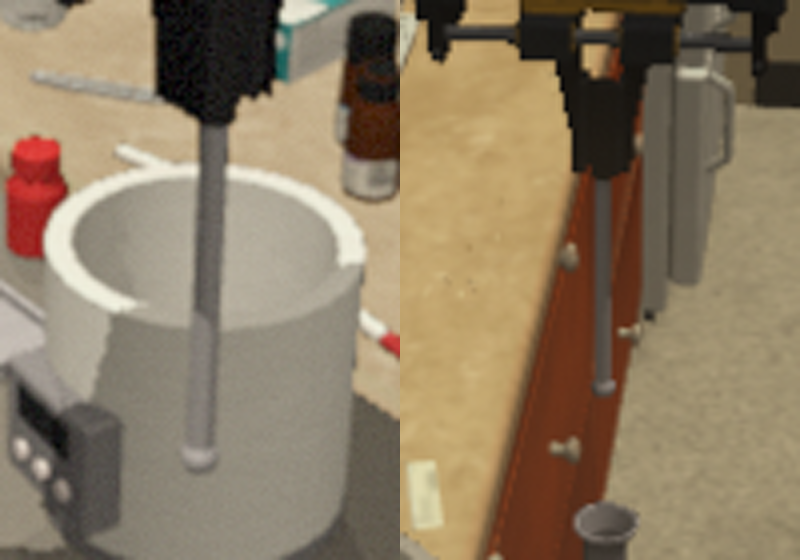

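The tip ball is at scene (375.75,285) and side (330.75,166.5), so the rod hangs straight.

```bash
python3 - <<'E'
from h import *
np.set_printoptions(precision=4,suppress=True)
print(tri([(cam('scene'),(375.75,285)),(cam('side'),(330.75,166.5))]),tri([(cam('scene'),(379,203)),(cam('side'),(330.5,115))]))
E
```

```text
(array([ 0.5133, -0.1703,  0.191 ]), np.float64(0.00022965183138012055)) (array([ 0.5128, -0.1697,  0.3258]), np.float64(0.0005463468285463482))
```

```bash
python3 - <<'E'
from h import *
np.set_printoptions(precision=1,suppress=True)
# pose at t=0
s=dict(position=np.array([.64947,0,.23843]),tool_rot=np.array([-2.2204,-2.22065,.00228]))
W=cam('wrist',s)
P=onplane(W,[(314,178),(350,184),(291,209),(327,211),(364,215),(309,239),(344,240)],.030)[:,:2]
d=(P-[.6565,-.0025])*1e3
print(np.c_[d,np.hypot(*d.T)])
E
```

```text
[[-13.6  34.1  36.7]
 [ 22.6  28.   36. ]
 [-37.5   2.3  37.5]
 [ -0.4   0.2   0.4]
 [ 37.9  -4.1  38.1]
 [-19.3 -30.1  35.7]
 [ 17.7 -31.2  35.9]]
```

>>> send_rows --xyz '[[6,5,0],[22,20,0],[46,43,0],[72,67,0],[98,91,0],[124,115,0],[148,138,0],[164,154,0],[172,161,0],[174,162,0]]' --dr '[[0,0,0],[0,0,0],[0,0,0],[0,0,0],[0,0,0],[0,0,0],[0,0,0],[0,0,0],[0,0,0],[0,0,0]]'

```text
time: 4.47
position: [0.6754, 0.0101, 0.3466]
tool_rot: [-2.215, -2.223, 0.003]
ft_force: [-0.8, -1.3, -1.3]
grip_width: 0.172
grip_force: 40.0
```

>>> send_rows --xyz '[[0,0,0],[0,0,5],[0,0,20],[0,0,40],[0,0,60],[0,0,80],[0,0,95],[0,0,105],[0,0,110],[0,0,110]]' --dr '[[0,0,0],[0,0,0],[0,0,0],[0,0,0],[0,0,0],[0,0,0],[0,0,0],[0,0,0],[0,0,0],[0,0,0]]'

```text
time: 5.3
position: [0.6742, 0.0057, 0.2388]
tool_rot: [-2.223, -2.219, 0.002]
ft_force: [-0.5, -0.2, -0.3]
grip_width: 0.172
grip_force: 40.0
```

```bash
python3 - <<'E'
from h import *
s=get_state();print(s['position'],s['tool_rot'],s['ft_force'],s['joint_positions'])
im=get_image('wrist');cv2.imwrite('pics/w3.png',im[:,:,::-1])
E
```

```text
[0.674159   0.00573016 0.23879019] [-2.22271199 -2.21927677  0.00223256] [-0.46777227 -0.24358381 -0.32260502] [ 0.01047145  0.37410076 -0.07846515  1.38238693  0.02960977  1.38771471
 -0.06956864]
```

View pics/w3.png

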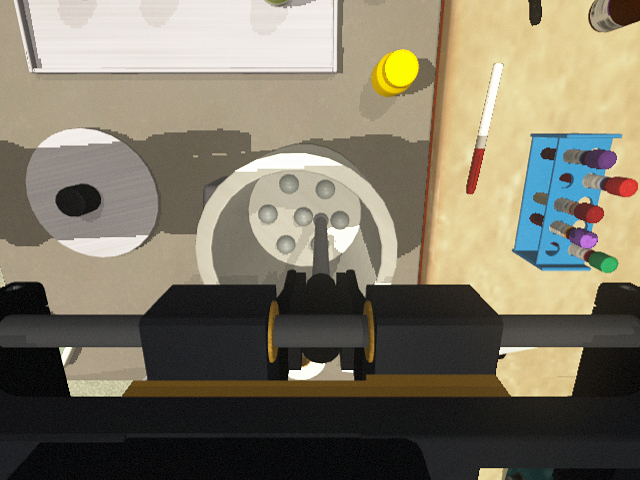

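The rod tip is in the bore at about (321,217), over the gap between the balls. I'll lower it and then stir.

>>> send_rows --xyz '[[0,0,6],[0,0,14],[0,0,22],[0,0,30],[0,0,37],[0,0,42],[0,0,44],[0,0,44],[2,6,44],[5,12,44]]' --dr '[[0,0,0],[0,0,0],[0,0,0],[0,0,0],[0,0,0],[0,0,0],[0,0,0],[0,0,0],[0,0,0],[0,0,0]]'

```text
time: 6.18
position: [0.6878, 0.0117, 0.1964]
tool_rot: [2.221, 2.22, 0.001]
ft_force: [0.0, -1.0, -0.2]
grip_width: 0.17
grip_force: 40.0
```

```bash
python3 - <<'E'
from h import *
s=get_state();print(s['position'],s['ft_force'])
# circle table r=40: call i: rows 10 x 12deg from angle a0 (deg) in world: x=cos,y=sin ; tool x=world y, tool y=world x
for a0 in (23,143,263):
    print(a0,[[round(40*(np.sin(np.radians(a0+12*k))-np.sin(np.radians(a0)))),round(40*(np.cos(np.radians(a0+12*k))-np.cos(np.radians(a0)))),0] for k in range(1,11)])
E
```

```text
[0.68781967 0.01169343 0.19637258] [ 0.00898817 -0.96752853 -0.18442518]
23 [[7, -4, 0], [14, -10, 0], [19, -16, 0], [22, -24, 0], [24, -32, 0], [24, -40, 0], [23, -49, 0], [19, -56, 0], [15, -63, 0], [8, -69, 0]]
143 [[-7, -4, 0], [-15, -7, 0], [-23, -8, 0], [-32, -7, 0], [-40, -5, 0], [-47, -1, 0], [-53, 5, 0], [-58, 11, 0], [-62, 19, 0], [-64, 27, 0]]
263 [[0, 8, 0], [1, 17, 0], [5, 24, 0], [10, 31, 0], [16, 37, 0], [23, 41, 0], [31, 44, 0], [39, 45, 0], [47, 44, 0], [55, 42, 0]]
```

>>> send_rows --xyz '[[5,3,0],[12,-2,1],[21,-10,1],[24,-18,1],[26,-26,1],[26,-34,1],[25,-43,1],[21,-50,1],[17,-57,1],[10,-63,1]]' --dr '[[0,0,0],[0,0,0],[0,0,0],[0,0,0],[0,0,0],[0,0,0],[0,0,0],[0,0,0],[0,0,0],[0,0,0]]'

```text
time: 7.02
position: [0.6247, 0.0225, 0.1954]
tool_rot: [2.219, 2.221, 0.007]
ft_force: [6.5, -1.7, 0.3]
grip_width: 0.178
grip_force: 40.1
```

>>> send_rows --xyz '[[-7,-4,0],[-15,-7,0],[-23,-8,0],[-32,-7,0],[-40,-5,0],[-47,-1,0],[-53,5,0],[-58,11,0],[-62,19,0],[-64,27,0]]' --dr '[[0,0,0],[0,0,0],[0,0,0],[0,0,0],[0,0,0],[0,0,0],[0,0,0],[0,0,0],[0,0,0],[0,0,0]]'

```text
time: 7.85
position: [0.6505, -0.0435, 0.1934]
tool_rot: [-2.221, -2.218, 0.005]
ft_force: [-0.1, 2.3, -0.2]
grip_width: 0.174
grip_force: 40.0
```

>>> send_rows --xyz '[[0,8,0],[1,17,0],[5,24,0],[10,31,0],[16,37,0],[23,41,0],[31,44,0],[39,45,0],[47,44,0],[55,42,0]]' --dr '[[0,0,0],[0,0,0],[0,0,0],[0,0,0],[0,0,0],[0,0,0],[0,0,0],[0,0,0],[0,0,0],[0,0,0]]'

```text
time: 8.68
position: [0.692, 0.012, 0.1944]
tool_rot: [2.223, 2.22, -0.005]
ft_force: [-2.6, -3.2, 1.1]
grip_width: 0.179
grip_force: 40.0
```

```bash
python3 - <<'E'
from h import *
s=get_state();print(s['position'],s['ft_force'],s['grip_width'])
im=get_image('wrist');cv2.imwrite('pics/w4.png',im[:,:,::-1])
E
```

```text
[0.69196935 0.01199595 0.19437347] [-2.55716227 -3.24205504  1.11348443] 0.17941604604363487
```

View pics/w4.png

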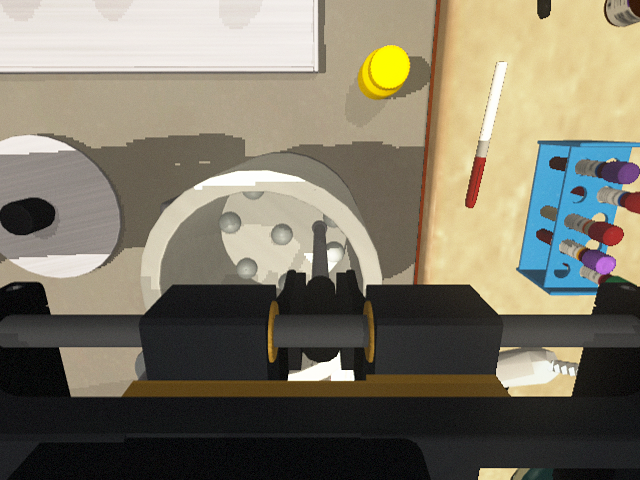

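The first turn is done: the tip is at (320,225), the balls have moved and are all still in the bath. I'll carry on with two more turns and a bit.

>>> send_rows --xyz '[[7,-4,0],[14,-10,0],[19,-16,0],[22,-24,0],[24,-32,0],[24,-40,0],[23,-49,0],[19,-56,0],[15,-63,0],[8,-69,0]]' --dr '[[0,0,0],[0,0,0],[0,0,0],[0,0,0],[0,0,0],[0,0,0],[0,0,0],[0,0,0],[0,0,0],[0,0,0]]'

```text
time: 9.57
position: [0.6234, 0.0208, 0.1948]
tool_rot: [2.221, 2.221, 0.001]
ft_force: [2.7, 2.3, -0.5]
grip_width: 0.177
grip_force: 40.0
```

>>> send_rows --xyz '[[-7,-4,0],[-15,-7,0],[-23,-8,0],[-32,-7,0],[-40,-5,0],[-47,-1,0],[-53,5,0],[-58,11,0],[-62,19,0],[-64,27,0]]' --dr '[[0,0,0],[0,0,0],[0,0,0],[0,0,0],[0,0,0],[0,0,0],[0,0,0],[0,0,0],[0,0,0],[0,0,0]]'

```text
time: 10.4
position: [0.6516, -0.0448, 0.1941]
tool_rot: [2.222, 2.22, -0.003]
ft_force: [0.3, -0.4, 0.2]
grip_width: 0.171
grip_force: 40.0
```

>>> send_rows --xyz '[[0,8,0],[1,17,0],[5,24,0],[10,31,0],[16,37,0],[23,41,0],[31,44,0],[39,45,0],[47,44,0],[55,42,0]]' --dr '[[0,0,0],[0,0,0],[0,0,0],[0,0,0],[0,0,0],[0,0,0],[0,0,0],[0,0,0],[0,0,0],[0,0,0]]'

```text
time: 11.23
position: [0.6934, 0.011, 0.1948]
tool_rot: [2.219, 2.219, -0.002]
ft_force: [-1.6, -4.4, 0.3]
grip_width: 0.173
grip_force: 40.0
```

>>> send_rows --xyz '[[7,-4,0],[14,-10,0],[19,-16,0],[22,-24,0],[24,-32,0],[24,-40,0],[23,-49,0],[19,-56,0],[15,-63,0],[8,-69,0]]' --dr '[[0,0,0],[0,0,0],[0,0,0],[0,0,0],[0,0,0],[0,0,0],[0,0,0],[0,0,0],[0,0,0],[0,0,0]]'

```text
time: 12.07
position: [0.6244, 0.0188, 0.1954]
tool_rot: [2.22, 2.219, 0.002]
ft_force: [1.4, -1.1, -0.2]
grip_width: 0.176
grip_force: 40.0
```

>>> send_rows --xyz '[[-7,-4,0],[-15,-7,0],[-23,-8,0],[-32,-7,0],[-40,-5,0],[-47,-1,0],[-53,5,0],[-58,11,0],[-62,19,0],[-64,27,0]]' --dr '[[0,0,0],[0,0,0],[0,0,0],[0,0,0],[0,0,0],[0,0,0],[0,0,0],[0,0,0],[0,0,0],[0,0,0]]'

```text
time: 12.9
position: [0.651, -0.0439, 0.1937]
tool_rot: [-2.22, -2.219, 0.001]
ft_force: [0.3, 2.5, -0.8]
grip_width: 0.174
grip_force: 40.0
```

>>> send_rows --xyz '[[0,8,0],[1,17,0],[5,24,0],[10,31,0],[16,37,0],[23,41,0],[31,44,0],[39,45,0],[47,44,0],[55,42,0]]' --dr '[[0,0,0],[0,0,0],[0,0,0],[0,0,0],[0,0,0],[0,0,0],[0,0,0],[0,0,0],[0,0,0],[0,0,0]]'

```text
time: 13.73
position: [0.6909, 0.0114, 0.1935]
tool_rot: [-2.219, -2.219, 0.007]
ft_force: [-3.8, -0.2, -0.6]
grip_width: 0.176
grip_force: 40.0
```

>>> send_rows --xyz '[[7,-4,0],[14,-10,0],[19,-16,0],[22,-24,0],[24,-32,0],[24,-40,0],[23,-49,0],[19,-56,0],[15,-63,0],[8,-69,0]]' --dr '[[0,0,0],[0,0,0],[0,0,0],[0,0,0],[0,0,0],[0,0,0],[0,0,0],[0,0,0],[0,0,0],[0,0,0]]'

```text
time: 14.57
position: [0.6253, 0.0191, 0.1955]
tool_rot: [2.217, 2.22, 0.007]
ft_force: [4.9, -2.0, -0.9]
grip_width: 0.174
grip_force: 40.0
```

>>> send_rows --xyz '[[0,0,0],[0,0,-5],[-10,15,-20],[-20,32,-40],[-20,32,-65],[-20,32,-90],[-20,32,-115],[-20,32,-140],[-20,32,-155],[-20,32,-160]]' --dr '[[0,0,0],[0,0,0],[0,0,0],[0,0,0],[0,0,0],[0,0,0],[0,0,0],[0,0,0],[0,0,0],[0,0,0]]'

```text
time: 15.4
position: [0.6561, 0.0002, 0.3577]
tool_rot: [2.22, 2.223, 0.004]
ft_force: [-0.0, -0.2, -0.0]
grip_width: 0.176
grip_force: 40.0
```

```bash
python3 - <<'E'
from h import *
s=get_state();print(s['position'],s['tool_rot'],s['ft_force'],s['grip_width'])
print('to mouth (tool x,y mm):',(-.168-s['position'][1])*1e3,(.513-s['position'][0])*1e3)
E
```

```text
[6.56128437e-01 2.08156494e-04 3.57668463e-01] [2.2201268  2.22254634 0.00422275] [-0.01475087 -0.19219354 -0.0434799 ] 0.1761120554521973
to mouth (tool x,y mm): -168.2081564939323 -143.1284374000913
```

>>> send_rows --xyz '[[-6,-5,0],[-20,-17,0],[-44,-37,0],[-69,-58,0],[-94,-80,0],[-119,-101,0],[-143,-121,0],[-158,-135,0],[-166,-141,0],[-168,-143,0]]' --dr '[[0,0,0],[0,0,0],[0,0,0],[0,0,0],[0,0,0],[0,0,0],[0,0,0],[0,0,0],[0,0,0],[0,0,0]]'

```text
time: 16.23
position: [0.5111, -0.1708, 0.3534]
tool_rot: [-2.224, -2.216, 0.002]
ft_force: [0.2, -0.6, -0.7]
grip_width: 0.175
grip_force: 40.0
```

>>> send_rows --xyz '[[0,0,0],[0,0,5],[0,0,15],[0,0,30],[0,0,45],[0,0,55],[0,0,60],[0,0,60],[0,0,60],[0,0,60]]' --dr '[[0,0,0],[0,0,0],[0,0,0],[0,0,0],[0,0,0],[0,0,0],[0,0,0],[0,0,0],[0,0,0],[0,0,0]]'

```text
time: 17.07
position: [0.5136, -0.1689, 0.2953]
tool_rot: [2.22, 2.221, 0.001]
ft_force: [0.1, -0.8, -1.2]
grip_width: 0.173
grip_force: 40.0
```

```bash
python3 - <<'E'
from h import *
np.set_printoptions(precision=4,suppress=True)
s=get_state();print(s['position'],s['tool_rot'],s['ft_force'],s['grip_width'])
p=s['position'];o=np.zeros((560,800,3),np.uint8)
for i,n in enumerate(('scene','side')):
    im=get_image(n);cv2.imwrite(f'pics/{n}3.png',im[:,:,::-1])
    C=cam(n);q=proj(C,p-[0,0,.14]);x,y=(q-[50,70]).astype(int);print(n,x,y)
    o[:,400*i:400*i+400]=cv2.resize(im[y:y+140,x:x+100,::-1],(400,560),interpolation=2)
cv2.imwrite('pics/rod3.png',o)
E
```

```text
[ 0.5136 -0.1689  0.2953] [2.2203 2.221  0.0012] [ 0.1441 -0.815  -1.2154] 0.172535819669478
scene 324 233
side 280 109
```

View pics/rod3.png

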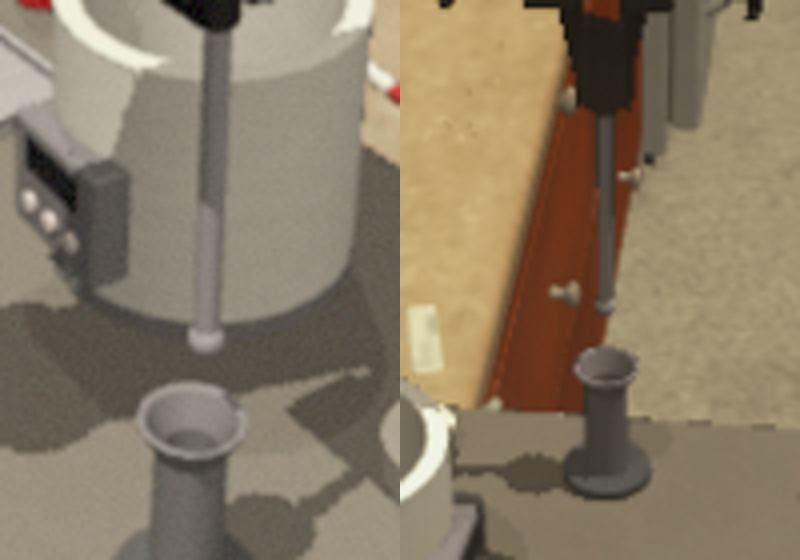

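In the scene view the ball is at (375.25,317.75) and the mouth at (371.75,338.25). In the side view they are at (331.25,185.5) and (331.75,200.5).

```bash
python3 - <<'E'
from h import *
np.set_printoptions(precision=4,suppress=True)
S,D=cam('scene'),cam('side')
b,m=tri([(S,(375.25,317.75)),(D,(331.25,185.5))])[0],tri([(S,(371.75,338.25)),(D,(331.75,200.5))])[0]
print(b,m,m-b)
E
```

```text
[ 0.5125 -0.1739  0.1328] [ 0.5112 -0.1696  0.0896] [-0.0014  0.0043 -0.0432]
```

>>> send_rows --xyz '[[2,-1,0],[4,-1,5],[4,-1,15],[4,-1,25],[4,-1,35],[4,-1,45],[4,-1,54],[4,-1,62],[4,-1,68],[4,-1,70]]' --dr '[[0,0,0],[0,0,0],[0,0,0],[0,0,0],[0,0,0],[0,0,0],[0,0,0],[0,0,0],[0,0,0],[0,0,0]]'

```text
time: 18.0
position: [0.5115, -0.1649, 0.2231]
tool_rot: [-2.22, -2.22, 0.002]
ft_force: [0.8, -0.2, -0.9]
grip_width: 0.176
grip_force: 40.0
```

>>> send_rows --xyz '[[0,0,3],[0,0,8],[0,0,14],[0,0,21],[0,0,28],[0,0,35],[0,0,40],[0,0,43],[0,0,45],[0,0,45]]' --dr '[[0,0,0],[0,0,0],[0,0,0],[0,0,0],[0,0,0],[0,0,0],[0,0,0],[0,0,0],[0,0,0],[0,0,0]]'

```text
time: 18.83
position: [0.5118, -0.165, 0.1791]
tool_rot: [-2.221, -2.221, 0.0]
ft_force: [-0.7, 0.4, -0.3]
grip_width: 0.171
grip_force: 40.0
```

>>> send_rows --xyz '[[0,0,0],[0,0,0],[0,0,0],[0,0,0],[0,0,0],[0,0,0],[0,0,0],[0,0,-2],[0,0,-6],[0,0,-12]]' --dr '[[0,0,0],[0,0,0],[0,0,0],[0,0,0],[0,0,0],[0,0,0],[0,0,0],[0,0,0],[0,0,0],[0,0,0]]' --jaw 60

```text
time: 19.67
position: [0.5117, -0.1649, 0.1916]
tool_rot: [-2.221, -2.221, 0.001]
ft_force: [0.2, 0.2, -0.5]
grip_width: 0.682
grip_force: 0.0
```

>>> send_rows --xyz '[[0,0,-6],[0,0,-20],[0,0,-40],[0,0,-60],[0,0,-80],[0,0,-95],[10,5,-105],[25,10,-108],[50,18,-108],[80,28,-108]]' --dr '[[0,0,0],[0,0,0],[0,0,0],[0,0,0],[0,0,0],[0,0,0],[0,0,0],[0,0,0],[0,0,0],[0,0,0]]'

```text
time: 20.5
position: [0.5403, -0.0853, 0.3004]
tool_rot: [2.224, 2.217, 0.001]
ft_force: [-0.3, 0.2, 0.4]
grip_width: 0.693
grip_force: 0.0
```

>>> send_rows --xyz '[[35,4,0],[70,9,0],[105,13,0],[140,18,0],[175,22,0],[205,26,0],[225,28,0],[235,30,0],[235,30,0],[235,30,0]]' --dr '[[0,0,0],[0,0,0],[0,0,0],[0,0,0],[0,0,0],[0,0,0],[0,0,0],[0,0,0],[0,0,0],[0,0,0]]'

```text
time: 21.33
position: [0.57, 0.1495, 0.2994]
tool_rot: [2.221, 2.221, -0.002]
ft_force: [-0.3, -0.8, 0.8]
grip_width: 0.689
grip_force: 0.0
```

```bash
python3 - <<'E'
from h import *
np.set_printoptions(precision=4,suppress=True)
s=get_state();print(s['position'],s['tool_rot'],s['ft_force'])
im=get_image('wrist');W=cam('wrist',s)
sc=get_image('scene')
cv2.imwrite('pics/scene4.png',sc[:,:,::-1])
o=np.zeros((600,800,3),np.uint8);o[:300,:400]=cv2.resize(im[:,:,::-1],(400,300));o[:300,400:]=cv2.resize(get_image('side')[:,:,::-1],(400,300))
o[300:,:]=cv2.resize(sc[205:385,170:410,::-1],(800,600),interpolation=2)[:300]
cv2.imwrite('pics/w5.png',o);cv2.imwrite('pics/w5full.png',im[:,:,::-1])
for b in [(.4545,.2145),(.53,.215),(.6315,.206)]: print(proj(W,(*b,.069)),proj(W,(*b,.004)))
E
```

```text
[0.57   0.1495 0.2994] [ 2.221   2.2213 -0.0015] [-0.2547 -0.7861  0.8038]
[208.6758 142.5762] [225.0118 140.479 ]
[281.568  142.0468] [287.2583 140.0264]
[379.201 150.915] [370.6777 147.6188]
```

View pics/w5.png

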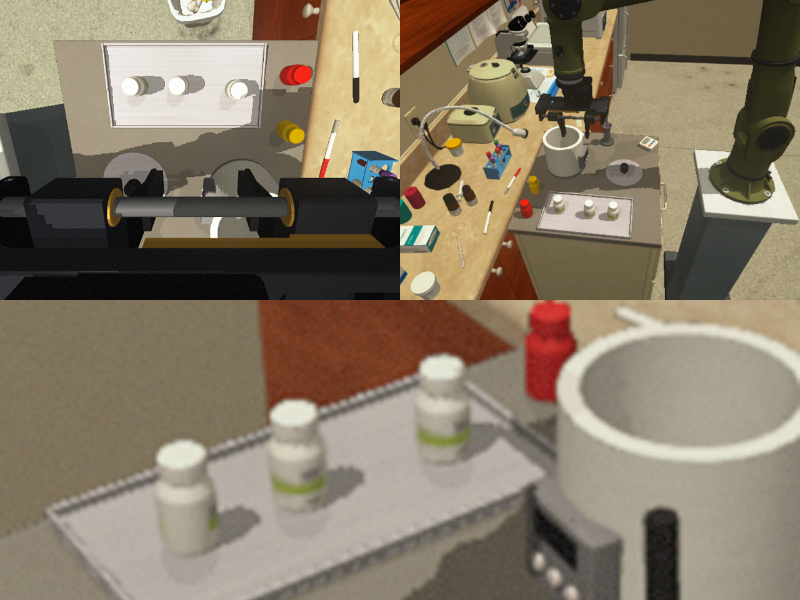

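The wrist view shows cap tops at about (208,138), (283,138) and (381,142). The scene view shows all three bottles upright, the narrower caps on shoulders, and the rod back in its stand.

```bash
cat >> h.py <<'E'
def bottles(guess):
    s=get_state();im=get_image('wrist');W=cam('wrist',s);out=[]
    hsv=cv2.cvtColor(im,cv2.COLOR_RGB2HSV)
    m=((hsv[:,:,2]>238)&(hsv[:,:,1]<30)).astype(np.uint8)
    n,l,st,ce=cv2.connectedComponentsWithStats(cv2.morphologyEx(m,cv2.MORPH_OPEN,np.ones((5,5))))
    for i in range(1,n):
        if 80<st[i,4]<3000: out.append((onplane(W,ce[i],.069)[0][:2].round(4),st[i,4],st[i,2:4],ce[i].round(0)))
    for o in out: print(o)
    return s
E
python3 - <<'E'
from h import *
bottles(0)
im=cv2.imread('pics/w5full.png');print(im[130:150:4,195:225:4].min(2))
E
```

```text
(array([0.5472, 0.3334]), np.int32(245), array([15, 22], dtype=int32), array([295.,  10.]))
(array([0.5782, 0.3336]), np.int32(251), array([20, 17], dtype=int32), array([328.,  10.]))
(array([0.567 , 0.3234]), np.int32(730), array([85, 29], dtype=int32), array([316.,  22.]))
(array([0.8172, 0.2691]), np.int32(519), array([ 8, 74], dtype=int32), array([569.,  83.]))
(array([0.4533, 0.2189]), np.int32(589), array([26, 28], dtype=int32), array([206., 137.]))
(array([0.5308, 0.2198]), np.int32(592), array([26, 28], dtype=int32), array([281., 136.]))
(array([0.634 , 0.2126]), np.int32(558), array([26, 27], dtype=int32), array([381., 142.]))
(array([0.8024, 0.1152]), np.int32(217), array([14, 37], dtype=int32), array([528., 232.]))
(array([ 0.5982, -0.0552]), np.int32(369), array([15, 33], dtype=int32), array([343., 363.]))
[[225 252 253 252 252 247 110 141]
 [249 252 252 252 252 252 239 104]
 [250 252 252 252 252 252 241 109]
 [242 252 252 252 252 252 242 113]
 [224 252 252 253 252 252 211 132]]
```

>>> send_rows --xyz '[[5,5,5],[14,15,20],[24,26,40],[34,37,60],[44,48,80],[53,57,100],[59,62,116],[60,64,126],[60,64,130],[60,64,130]]' --dr '[[0,0,0],[0,0,0],[0,0,0],[0,0,0],[0,0,0],[0,0,0],[0,0,0],[0,0,0],[0,0,0],[0,0,0]]'

```text
time: 22.37
position: [0.6335, 0.2091, 0.1685]
tool_rot: [-2.222, -2.22, 0.003]
ft_force: [-0.5, 0.7, 1.0]
grip_width: 0.686
grip_force: 0.0
```

```bash
python3 - <<'E'
from h import *
s=bottles(0);print(s['position'],s['tool_rot'])
E
```

```text
(array([0.6154, 0.345 ]), np.int32(1044), array([102,  48], dtype=int32), array([291.,  33.]))
(array([0.6021, 0.3518]), np.int32(250), array([16, 29], dtype=int32), array([269.,  21.]))
(array([0.6249, 0.3521]), np.int32(327), array([24, 20], dtype=int32), array([306.,  20.]))
(array([0.8083, 0.2959]), np.int32(425), array([10, 46], dtype=int32), array([585., 116.]))
(array([0.4952, 0.2846]), np.int32(197), array([37,  6], dtype=int32), array([114., 134.]))
(array([0.5312, 0.2201]), np.int32(1080), array([37, 37], dtype=int32), array([179., 227.]))
(array([0.4538, 0.219 ]), np.int32(1079), array([38, 36], dtype=int32), array([ 72., 228.]))
(array([0.6262, 0.2131]), np.int32(332), array([14, 31], dtype=int32), array([310., 236.]))
[0.6335001  0.20906935 0.16852652] [-2.22181101 -2.22039647  0.0032354 ]
```

>>> send_rows --xyz '[[2,0,6],[2,0,20],[2,0,36],[2,0,52],[2,0,68],[2,0,84],[2,0,98],[2,0,110],[2,0,117],[2,0,119]]' --dr '[[0,0,0],[0,0,0],[0,0,0],[0,0,0],[0,0,0],[0,0,0],[0,0,0],[0,0,0],[0,0,0],[0,0,0]]'

```text
time: 23.25
position: [0.6332, 0.2116, 0.0489]
tool_rot: [-2.221, -2.221, 0.003]
ft_force: [0.3, -0.9, -0.3]
grip_width: 0.684
grip_force: 0.0
```

>>> send_rows --xyz '[[0,0,0],[0,0,0],[0,0,0],[0,0,0],[0,0,0],[0,0,0],[0,0,0],[0,0,0],[0,0,0],[0,0,0]]' --dr '[[0,0,0],[0,0,0],[0,0,0],[0,0,0],[0,0,0],[0,0,0],[0,0,0],[0,0,0],[0,0,0],[0,0,0]]' --jaw 0 --grip_force 30

```text
time: 24.08
position: [0.6345, 0.2122, 0.0513]
tool_rot: [2.221, 2.221, 0.002]
ft_force: [-0.9, -0.5, 5.1]
grip_width: 0.399
grip_force: 30.0
```

>>> send_rows --xyz '[[0,0,-4],[0,0,-14],[0,0,-30],[0,0,-55],[0,0,-80],[0,0,-105],[0,0,-130],[0,0,-155],[0,0,-175],[0,0,-180]]' --dr '[[0,0,0],[0,0,0],[0,0,0],[0,0,0],[0,0,0],[0,0,0],[0,0,0],[0,0,0],[0,0,0],[0,0,0]]'

```text
time: 24.92
position: [0.6354, 0.2126, 0.2353]
tool_rot: [2.22, 2.219, 0.009]
ft_force: [0.7, 0.8, 0.8]
grip_width: 0.399
grip_force: 30.0
```

>>> send_rows --xyz '[[-6,1,0],[-22,3,0],[-46,6,0],[-72,9,0],[-100,13,0],[-126,16,0],[-150,19,0],[-170,21,0],[-181,22,0],[-183,22,0]]' --dr '[[0,0,0],[0,0,0],[0,0,0],[0,0,0],[0,0,0],[0,0,0],[0,0,0],[0,0,0],[0,0,0],[0,0,0]]'

```text
time: 25.75
position: [0.6554, 0.0248, 0.2286]
tool_rot: [-2.226, -2.216, 0.006]
ft_force: [-0.6, -0.5, -0.7]
grip_width: 0.393
grip_force: 30.0
```

>>> send_rows --xyz '[[0,0,0],[0,0,2],[0,0,12],[0,0,30],[0,0,50],[0,0,70],[0,0,90],[0,0,108],[0,0,120],[0,0,124]]' --dr '[[0,0,0],[0,0,0],[0,0,0],[0,0,0],[0,0,0],[0,0,0],[0,0,0],[0,0,0],[0,0,0],[0,0,0]]'

```text
time: 26.58
position: [0.6541, 0.0304, 0.1033]
tool_rot: [-2.217, -2.221, 0.005]
ft_force: [-0.8, -0.1, -1.3]
grip_width: 0.396
grip_force: 30.0
```

```bash
python3 - <<'E'
from h import *
s=get_state();print(s['position'],s['tool_rot'],s['ft_force'],s['grip_width'],s['joint_positions'])
im=get_image('wrist');cv2.imwrite('pics/w6.png',im[:,:,::-1])
E
```

```text
[0.65410133 0.03038141 0.10333486] [-2.21670384 -2.22132642  0.00487267] [-0.83060726 -0.05371163 -1.2613794 ] 0.3955458640786554 [ 0.01148231  0.42925408 -0.12565151  1.5867691   0.05683278  1.13375444
 -0.12510403]
```

View pics/w6.png

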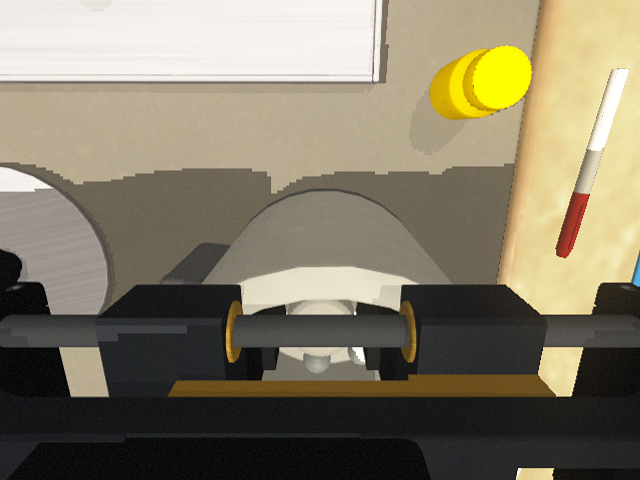

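The bottle is inside the bore at (320,315) and nothing is touching. I'll release it and go up.

>>> send_rows --xyz '[[0,0,0],[0,0,0],[0,0,0],[0,0,0],[0,0,0],[0,0,0],[0,0,0],[0,0,-3],[0,0,-10],[0,0,-20]]' --dr '[[0,0,0],[0,0,0],[0,0,0],[0,0,0],[0,0,0],[0,0,0],[0,0,0],[0,0,0],[0,0,0],[0,0,0]]' --jaw 46

```text
time: 27.47
position: [0.6555, 0.0289, 0.1265]
tool_rot: [-2.221, -2.221, 0.002]
ft_force: [0.3, -0.0, 0.5]
grip_width: 0.532
grip_force: 0.0
```

>>> send_rows --xyz '[[0,0,-12],[0,0,-30],[0,0,-50],[0,0,-75],[0,0,-100],[0,0,-125],[0,0,-145],[0,0,-155],[0,0,-160],[0,0,-160]]' --dr '[[0,0,0],[0,0,0],[0,0,0],[0,0,0],[0,0,0],[0,0,0],[0,0,0],[0,0,0],[0,0,0],[0,0,0]]'

```text
time: 28.3
position: [0.6564, 0.0291, 0.2881]
tool_rot: [2.22, 2.22, 0.003]
ft_force: [-0.1, -0.2, 0.6]
grip_width: 0.529
grip_force: 0.0
```

```bash
python3 - <<'E'
from h import *
s=bottles(0);print(s['position'],s['tool_rot'])
im=get_image('wrist');cv2.imwrite('pics/w7.png',im[:,:,::-1])
E
```

```text
(array([0.4537, 0.2133]), np.int32(487), array([31, 19], dtype=int32), array([96.,  8.]))
(array([0.5314, 0.2138]), np.int32(449), array([31, 18], dtype=int32), array([182.,   7.]))
(array([0.6732, 0.2115]), np.int32(186), array([16, 16], dtype=int32), array([338.,  10.]))
(array([0.6382, 0.2144]), np.int32(275), array([45,  7], dtype=int32), array([299.,   7.]))
(array([0.6541, 0.2071]), np.int32(134), array([24,  6], dtype=int32), array([317.,  16.]))
(array([0.6653, 0.1699]), np.int32(196), array([31,  8], dtype=int32), array([329.,  60.]))
(array([0.963 , 0.1409]), np.int32(449), array([ 9, 63], dtype=int32), array([636.,  93.]))
(array([0.5509, 0.157 ]), np.int32(290), array([40, 10], dtype=int32), array([209.,  75.]))
(array([0.4862, 0.1555]), np.int32(186), array([25,  9], dtype=int32), array([141.,  77.]))
(array([0.4439, 0.1548]), np.int32(110), array([15,  8], dtype=int32), array([97., 78.]))
(array([0.4673, 0.1552]), np.int32(90), array([12,  8], dtype=int32), array([121.,  77.]))
(array([0.4444, 0.145 ]), np.int32(96), array([13,  8], dtype=int32), array([99., 89.]))
(array([0.4567, 0.145 ]), np.int32(82), array([11,  8], dtype=int32), array([112.,  89.]))
(array([0.819 , 0.1201]), np.int32(326), array([16, 47], dtype=int32), array([485., 116.]))
(array([0.4545, 0.0811]), np.int32(527), array([53, 14], dtype=int32), array([121., 157.]))
(array([ 0.6809, -0.0128]), np.int32(307), array([20, 19], dtype=int32), array([342., 244.]))
(array([ 0.7408, -0.0469]), np.int32(263), array([14, 24], dtype=int32), array([395., 273.]))
(array([ 0.6498, -0.1571]), np.int32(623), array([45, 22], dtype=int32), array([314., 358.]))
(array([ 0.7066, -0.1529]), np.int32(297), array([20, 16], dtype=int32), array([362., 355.]))
[0.65641655 0.02905601 0.2880973 ] [2.22026391 2.22036328 0.00273971]
```

View pics/w7.png

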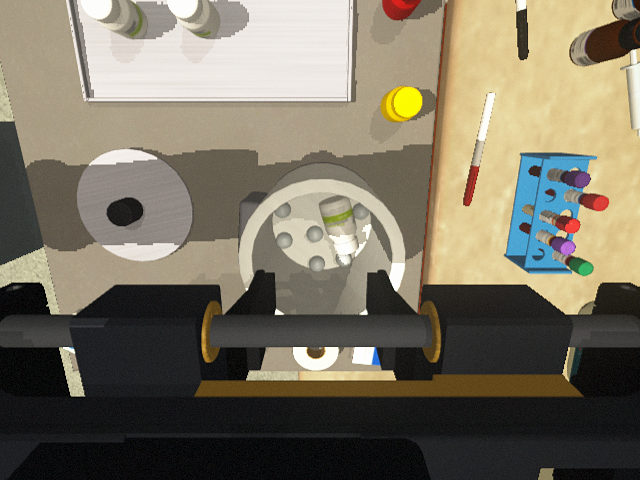

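Bottle A now lies in the bath, from about (333,200) to its cap at (345,250), and the balls are in. The other two bottles still stand at their places. Next I turn the gripper 90° and go to bottle B.

>>> send_rows --xyz '[[6,-4,0],[22,-14,0],[46,-30,0],[74,-48,0],[102,-67,5],[130,-85,20],[155,-102,45],[175,-115,70],[187,-123,90],[190,-125,100]]' --dr '[[0,0,-0.05],[0,0,-0.12],[0,0,-0.2],[0,0,-0.3],[0,0,-0.4],[0,0,-0.5],[0,0,-0.6],[0,0,-0.7],[0,0,-0.77],[0,0,-0.8]]' --jaw 60

```text
time: 29.23
position: [0.5266, 0.2214, 0.1822]
tool_rot: [-1.167, -2.91, 0.006]
ft_force: [-0.8, 0.2, -0.3]
grip_width: 0.685
grip_force: 0.0
```

>>> send_rows --xyz '[[0,0,0],[0,0,0],[0,0,0],[0,0,0],[0,0,0],[0,0,0],[0,0,0],[0,0,0],[0,0,0],[0,0,0]]' --dr '[[0,0,-0.05],[0,0,-0.14],[0,0,-0.24],[0,0,-0.34],[0,0,-0.44],[0,0,-0.54],[0,0,-0.64],[0,0,-0.72],[0,0,-0.77],[0,0,-0.77]]'

```text
time: 30.07
position: [0.5315, 0.2175, 0.1859]
tool_rot: [-0.003, -3.141, 0.001]
ft_force: [0.4, -0.7, -0.3]
grip_width: 0.691
grip_force: 0.0
```

```bash
python3 - <<'E'
from h import *
np.set_printoptions(precision=3,suppress=True)
s=bottles(0);print(s['position'],R.from_rotvec(s['tool_rot']).as_matrix(),s['joint_positions'])
E
```

```text
(array([0.452, 0.218]), np.int32(1169), array([38, 38], dtype=int32), array([320., 126.]))
(array([0.46 , 0.378]), np.int32(531), array([26, 59], dtype=int32), array([542., 137.]))
(array([0.484, 0.298]), np.int32(768), array([23, 85], dtype=int32), array([428., 171.]))
(array([0.464, 0.306]), np.int32(165), array([22, 14], dtype=int32), array([441., 143.]))
(array([0.53 , 0.219]), np.int32(931), array([35, 33], dtype=int32), array([322., 231.]))
[0.532 0.217 0.186] [[-1.     0.002 -0.001]
 [ 0.002  1.    -0.001]
 [ 0.001 -0.001 -1.   ]] [-0.07   0.22  -0.417  1.703  0.094  1.24   1.061]
```

>>> send_rows --xyz '[[1,1,8],[1,1,24],[1,1,42],[1,1,60],[1,1,78],[1,1,96],[1,1,112],[1,1,125],[1,1,134],[1,1,136]]' --dr '[[0,0,0],[0,0,0],[0,0,0],[0,0,0],[0,0,0],[0,0,0],[0,0,0],[0,0,0],[0,0,0],[0,0,0]]'

```text
time: 30.95
position: [0.5289, 0.2193, 0.0485]
tool_rot: [-0.002, -3.139, 0.002]
ft_force: [-0.3, 0.6, -0.5]
grip_width: 0.689
grip_force: 0.0
```

>>> send_rows --xyz '[[0,0,0],[0,0,0],[0,0,0],[0,0,0],[0,0,0],[0,0,0],[0,0,0],[0,0,0],[0,0,0],[0,0,0]]' --dr '[[0,0,0],[0,0,0],[0,0,0],[0,0,0],[0,0,0],[0,0,0],[0,0,0],[0,0,0],[0,0,0],[0,0,0]]' --jaw 0 --grip_force 30

```text
time: 31.78
position: [0.5306, 0.2201, 0.0514]
tool_rot: [0.001, 3.14, 0.0]
ft_force: [-0.3, -0.6, 4.9]
grip_width: 0.398
grip_force: 30.0
```

>>> send_rows --xyz '[[0,0,-4],[0,0,-14],[0,0,-30],[0,0,-55],[0,0,-80],[0,0,-105],[0,0,-130],[0,0,-155],[0,0,-180],[0,0,-190]]' --dr '[[0,0,0],[0,0,0],[0,0,0],[0,0,0],[0,0,0],[0,0,0],[0,0,0],[0,0,0],[0,0,0],[0,0,0]]'

```text
time: 32.62
position: [0.5311, 0.2208, 0.2448]
tool_rot: [0.001, 3.136, 0.003]
ft_force: [0.5, -0.0, -1.1]
grip_width: 0.398
grip_force: 30.0
```

```bash
python3 - <<'E'
from h import *
np.set_printoptions(precision=4,suppress=True)
s=get_state();p=s['position'];print(p)
print('target TCP (.629,-.0015): tool x,y mm',(p[0]-.629)*1e3,(-.0015-p[1])*1e3)
W=cam('wrist',dict(position=np.array([.6564,.0291,.2881]),tool_rot=np.array([2.2203,2.2204,.0027])))
P=onplane(W,[(333,205),(341,232),(345,255),(283,210),(284,240),(315,234),(317,264),(362,212)],.04)[:,:2]
print((P-[.657,-.0015])*1e3)
E
```

```text
[0.5311 0.2208 0.2448]
target TCP (.629,-.0015): tool x,y mm -97.89680247506195 -222.29850473060685
[[ 14.984   24.6729]
 [ 24.6235  -7.4401]
 [ 29.8394 -35.971 ]
 [-42.2154  18.8913]
 [-42.1572 -17.1583]
 [ -5.7214  -9.8427]
 [ -3.5136 -47.399 ]
 [ 48.3408  16.4557]]
```

>>> send_rows --xyz '[[-3,-6,0],[-10,-22,0],[-20,-46,0],[-32,-74,0],[-46,-104,0],[-60,-135,0],[-74,-166,0],[-87,-195,0],[-95,-215,0],[-98,-222,0]]' --dr '[[0,0,0],[0,0,0],[0,0,0],[0,0,0],[0,0,0],[0,0,0],[0,0,0],[0,0,0],[0,0,0],[0,0,0]]'

```text
time: 33.45
position: [0.6278, -0.0085, 0.2377]
tool_rot: [-0.012, -3.138, 0.004]
ft_force: [-0.0, -1.6, 0.2]
grip_width: 0.395
grip_force: 30.0
```

>>> send_rows --xyz '[[0,0,0],[0,0,0],[0,0,2],[0,0,12],[0,0,24],[0,0,36],[0,0,45],[0,0,48],[0,0,48],[0,0,48]]' --dr '[[0,0,0],[0,0,0],[0,0,0],[0,0,0],[0,0,0],[0,0,0],[0,0,0],[0,0,0],[0,0,0],[0,0,0]]'

```text
time: 34.28
position: [0.6278, -0.0021, 0.1924]
tool_rot: [-0.001, -3.141, -0.0]
ft_force: [-0.2, 0.0, -0.6]
grip_width: 0.398
grip_force: 30.0
```

```bash
python3 - <<'E'
from h import *
s=get_state();p=s['position'];print(p,s['ft_force'])
E
```

```text
[ 0.62784571 -0.00208862  0.19240479] [-0.15707589  0.02509294 -0.59043698]
```

Bottle bottom at 0.147, aligned. I'll lower another 88 mm, release and rise.

>>> send_rows --xyz '[[0,0,5],[0,0,15],[0,0,27],[0,0,40],[0,0,53],[0,0,66],[0,0,77],[0,0,84],[0,0,88],[0,0,88]]' --dr '[[0,0,0],[0,0,0],[0,0,0],[0,0,0],[0,0,0],[0,0,0],[0,0,0],[0,0,0],[0,0,0],[0,0,0]]'

```text
time: 35.12
position: [0.6273, -0.0021, 0.1033]
tool_rot: [-0.001, -3.14, -0.0]
ft_force: [0.0, -0.3, -1.1]
grip_width: 0.395
grip_force: 30.0
```

>>> send_rows --xyz '[[0,0,0],[0,0,0],[0,0,0],[0,0,0],[0,0,0],[0,0,0],[0,0,0],[0,0,-3],[0,0,-10],[0,0,-20]]' --dr '[[0,0,0],[0,0,0],[0,0,0],[0,0,0],[0,0,0],[0,0,0],[0,0,0],[0,0,0],[0,0,0],[0,0,0]]' --jaw 46

```text
time: 35.95
position: [0.6273, -0.0021, 0.1245]
tool_rot: [-0.001, -3.14, -0.0]
ft_force: [-0.1, -0.0, 0.6]
grip_width: 0.532
grip_force: 0.0
```

>>> send_rows --xyz '[[0,0,-12],[0,0,-30],[0,0,-50],[0,0,-75],[0,0,-100],[0,0,-125],[0,0,-145],[0,0,-155],[0,0,-160],[0,0,-160]]' --dr '[[0,0,0],[0,0,0],[0,0,0],[0,0,0],[0,0,0],[0,0,0],[0,0,0],[0,0,0],[0,0,0],[0,0,0]]'

```text
time: 36.78
position: [0.6282, -0.002, 0.286]
tool_rot: [0.001, 3.139, -0.0]
ft_force: [0.1, 0.2, 0.6]
grip_width: 0.531
grip_force: 0.0
```

```bash
python3 - <<'E'
from h import *
s=get_state();print(s['position'],s['tool_rot'])
im=get_image('wrist');im2=get_image('scene')
o=np.hstack([im[:,:,::-1],im2[:,:,::-1]]);cv2.imwrite('pics/w8.png',cv2.resize(o,(800,300),interpolation=3))
cv2.imwrite('pics/w8w.png',im[:,:,::-1])
E
```

```text
[ 0.62823712 -0.00202125  0.28601038] [ 1.18466077e-03  3.13932298e+00 -1.56801828e-04]
```

View pics/w8.png

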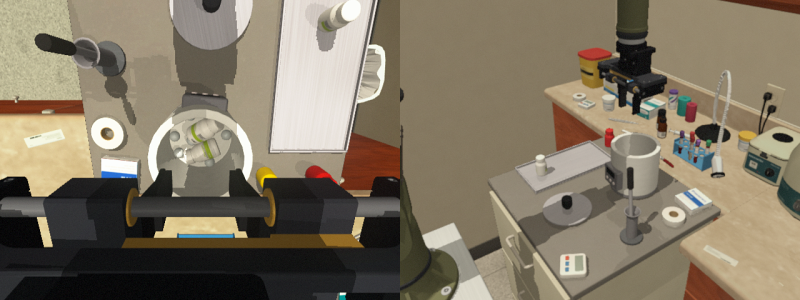

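Both bottles now lie side by side on the bath floor, at about (205,145) in the left half. The third stands at (345,12), the rod is in its stand, and the bystanders are in place.

>>> send_rows --xyz '[[5,6,0],[18,22,0],[36,45,0],[58,73,0],[80,101,5],[103,130,20],[126,159,45],[148,187,70],[166,210,90],[175,220,100]]' --dr '[[0,0,0],[0,0,0],[0,0,0],[0,0,0],[0,0,0],[0,0,0],[0,0,0],[0,0,0],[0,0,0],[0,0,0]]' --jaw 60

```text
time: 37.72
position: [0.4469, 0.2216, 0.1806]
tool_rot: [0.009, -3.135, 0.001]
ft_force: [-0.8, 1.3, 0.3]
grip_width: 0.688
grip_force: 0.0
```

>>> send_rows --xyz '[[0,0,0],[0,0,0],[0,0,0],[0,0,0],[0,0,0],[0,0,0],[0,0,0],[0,0,0],[0,0,0],[0,0,0]]' --dr '[[0,0,0],[0,0,0],[0,0,0],[0,0,0],[0,0,0],[0,0,0],[0,0,0],[0,0,0],[0,0,0],[0,0,0]]'

```text
time: 38.55
position: [0.4531, 0.218, 0.1846]
tool_rot: [0.002, 3.141, -0.0]
ft_force: [-0.0, -0.9, 0.3]
grip_width: 0.692
grip_force: 0.0
```

```bash
python3 - <<'E'
from h import *
np.set_printoptions(precision=4,suppress=True)
s=bottles(0);print(s['position'],s['tool_rot'])
E
```

```text
(array([0.4042, 0.3777]), np.int32(470), array([25, 55], dtype=int32), array([537., 169.]))
(array([0.427 , 0.2961]), np.int32(549), array([18, 81], dtype=int32), array([423., 200.]))
(array([0.4067, 0.3089]), np.int32(122), array([14, 13], dtype=int32), array([443., 173.]))
(array([0.4286, 0.3035]), np.int32(120), array([13, 11], dtype=int32), array([433., 202.]))
(array([0.4524, 0.2183]), np.int32(938), array([35, 34], dtype=int32), array([320., 232.]))
[0.4531 0.218  0.1846] [ 0.0015  3.1414 -0.    ]
```

>>> send_rows --xyz '[[0,0,8],[0,0,24],[0,0,42],[0,0,60],[0,0,78],[0,0,96],[0,0,112],[0,0,125],[0,0,134],[0,0,136]]' --dr '[[0,0,0],[0,0,0],[0,0,0],[0,0,0],[0,0,0],[0,0,0],[0,0,0],[0,0,0],[0,0,0],[0,0,0]]'

```text
time: 39.43
position: [0.4516, 0.2175, 0.0465]
tool_rot: [-0.001, -3.138, 0.002]
ft_force: [-0.8, -0.3, 0.2]
grip_width: 0.688
grip_force: 0.0
```

>>> send_rows --xyz '[[0,0,0],[0,0,0],[0,0,0],[0,0,0],[0,0,0],[0,0,0],[0,0,0],[0,0,0],[0,0,0],[0,0,0]]' --dr '[[0,0,0],[0,0,0],[0,0,0],[0,0,0],[0,0,0],[0,0,0],[0,0,0],[0,0,0],[0,0,0],[0,0,0]]' --jaw 0 --grip_force 30

```text
time: 40.27
position: [0.4535, 0.2182, 0.0493]
tool_rot: [0.001, 3.14, 0.0]
ft_force: [-0.7, -0.9, 5.4]
grip_width: 0.397
grip_force: 30.0
```

>>> send_rows --xyz '[[0,0,-4],[0,0,-14],[0,0,-30],[0,0,-55],[0,0,-80],[0,0,-105],[0,0,-130],[0,0,-155],[0,0,-180],[0,0,-190]]' --dr '[[0,0,0],[0,0,0],[0,0,0],[0,0,0],[0,0,0],[0,0,0],[0,0,0],[0,0,0],[0,0,0],[0,0,0]]'

```text
time: 41.1
position: [0.4541, 0.2188, 0.2426]
tool_rot: [0.001, 3.136, 0.003]
ft_force: [-0.4, 0.6, -0.9]
grip_width: 0.4
grip_force: 30.0
```

>>> send_rows --xyz '[[-6,-6,0],[-22,-24,0],[-46,-50,0],[-72,-79,0],[-100,-109,0],[-128,-140,0],[-155,-169,0],[-180,-196,0],[-196,-214,0],[-202,-220,0]]' --dr '[[0,0,0],[0,0,0],[0,0,0],[0,0,0],[0,0,0],[0,0,0],[0,0,0],[0,0,0],[0,0,0],[0,0,0]]'

```text
time: 41.93
position: [0.6559, -0.0087, 0.235]
tool_rot: [-0.012, -3.138, 0.005]
ft_force: [-0.3, -0.9, -0.4]
grip_width: 0.399
grip_force: 30.0
```

>>> send_rows --xyz '[[0,0,0],[0,0,0],[0,0,2],[0,0,12],[0,0,24],[0,0,36],[0,0,45],[0,0,48],[0,0,48],[0,0,48]]' --dr '[[0,0,0],[0,0,0],[0,0,0],[0,0,0],[0,0,0],[0,0,0],[0,0,0],[0,0,0],[0,0,0],[0,0,0]]'

```text
time: 42.77
position: [0.6548, -0.0021, 0.1904]
tool_rot: [-0.001, -3.141, 0.0]
ft_force: [-0.1, 0.2, -0.6]
grip_width: 0.398
grip_force: 30.0
```

Lower to TCP of about 0.113 and watch the force.

>>> send_rows --xyz '[[0,0,5],[0,0,14],[0,0,25],[0,0,37],[0,0,48],[0,0,59],[0,0,68],[0,0,74],[0,0,77],[0,0,77]]' --dr '[[0,0,0],[0,0,0],[0,0,0],[0,0,0],[0,0,0],[0,0,0],[0,0,0],[0,0,0],[0,0,0],[0,0,0]]'

```text
time: 43.6
position: [0.6551, -0.0021, 0.1134]
tool_rot: [0.001, 3.141, -0.0]
ft_force: [0.7, -0.3, -1.4]
grip_width: 0.397
grip_force: 30.0
```

>>> send_rows --xyz '[[0,0,1],[0,0,2],[0,0,3],[0,0,4],[0,0,5],[0,0,6],[0,0,7],[0,0,8],[0,0,8],[0,0,8]]' --dr '[[0,0,0],[0,0,0],[0,0,0],[0,0,0],[0,0,0],[0,0,0],[0,0,0],[0,0,0],[0,0,0],[0,0,0]]'

```text
time: 44.43
position: [0.658, -0.0021, 0.1094]
tool_rot: [0.001, 3.134, -0.0]
ft_force: [2.5, -0.2, 10.1]
grip_width: 0.395
grip_force: 30.0
```

>>> send_rows --xyz '[[0,0,0],[0,0,0],[0,0,0],[0,0,0],[0,0,0],[0,0,0],[0,0,0],[0,0,-3],[0,0,-10],[0,0,-20]]' --dr '[[0,0,0],[0,0,0],[0,0,0],[0,0,0],[0,0,0],[0,0,0],[0,0,0],[0,0,0],[0,0,0],[0,0,0]]' --jaw 46

```text
time: 45.27
position: [0.6543, -0.0021, 0.1255]
tool_rot: [-0.001, -3.14, -0.0]
ft_force: [-0.3, 0.0, 0.2]
grip_width: 0.526
grip_force: 0.0
```

>>> send_rows --xyz '[[0,0,-12],[0,0,-30],[0,0,-50],[0,0,-75],[0,0,-100],[0,0,-125],[0,0,-145],[0,0,-155],[0,0,-160],[0,0,-160]]' --dr '[[0,0,0],[0,0,0],[0,0,0],[0,0,0],[0,0,0],[0,0,0],[0,0,0],[0,0,0],[0,0,0],[0,0,0]]'

```text
time: 46.1
position: [0.6552, -0.0021, 0.2871]
tool_rot: [0.001, 3.139, -0.0]
ft_force: [-0.4, -0.3, 0.3]
grip_width: 0.529
grip_force: 0.0
```

```bash
python3 - <<'E'
from h import *
np.set_printoptions(precision=4,suppress=True)
s=get_state();print(s['position'],s['tool_rot'])
im=get_image('wrist');W=cam('wrist',s);cv2.imwrite('pics/w9w.png',im[:,:,::-1])
im2=get_image('scene')
o=np.hstack([im[100:340,180:500,::-1],im2[140:380,160:480,::-1]]);cv2.imwrite('pics/w9.png',cv2.resize(o,(800,300),interpolation=3))
print('rim wrist',circ(W,im,.15,(.657,-.0015),.072,.008),circ(W,im,.15,(.657,-.0015),.060,.006))
print('cover',circ(W,im,.013,(.430,.016),.070,.012))
E
```

```text
[ 0.6552 -0.0021  0.2871] [ 0.0012  3.1392 -0.0001]
rim wrist (array([ 0.6574, -0.0017]), np.int64(570)) (array([ 0.6572, -0.0016]), np.int64(616))
cover (array([0.4292, 0.0162]), np.int64(244))
```

View pics/w9.png

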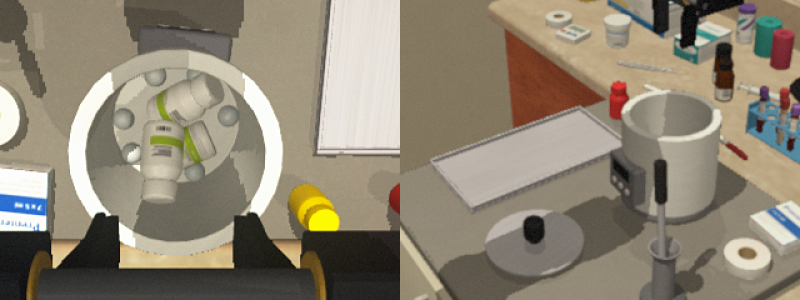

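The third bottle lies on the other two, wholly inside the mouth. The balls are in, the tray is empty and the rod stands. Rim centre by wrist is (0.6573,-0.0017). Now the cover.

>>> send_rows --xyz '[[6,1,0],[24,2,0],[50,4,0],[80,7,0],[110,9,5],[140,12,20],[170,14,45],[198,16,75],[218,18,100],[225,18,110]]' --dr '[[0,0,0],[0,0,0],[0,0,0],[0,0,0],[0,0,0],[0,0,0],[0,0,0],[0,0,0],[0,0,0],[0,0,0]]' --jaw 60

```text
time: 47.03
position: [0.4235, 0.016, 0.1708]
tool_rot: [-0.001, -3.133, 0.001]
ft_force: [-0.6, 0.4, -0.3]
grip_width: 0.69
grip_force: 0.0
```

>>> send_rows --xyz '[[0,0,0],[0,0,0],[0,0,0],[0,0,0],[0,0,0],[0,0,0],[0,0,0],[0,0,0],[0,0,0],[0,0,0]]' --dr '[[0,0,0],[0,0,0],[0,0,0],[0,0,0],[0,0,0],[0,0,0],[0,0,0],[0,0,0],[0,0,0],[0,0,0]]'

```text
time: 47.87
position: [0.4299, 0.016, 0.1756]
tool_rot: [-0.001, -3.142, 0.0]
ft_force: [-0.1, 0.6, -0.4]
grip_width: 0.696
grip_force: 0.0
```

```bash
python3 - <<'E'
from h import *
np.set_printoptions(precision=4,suppress=True)
s=get_state();print(s['position'],s['tool_rot'],s['joint_positions'])
im=get_image('wrist');W=cam('wrist',s);cv2.imwrite('pics/w10.png',im[:,:,::-1])
print('cover top',circ(W,im,.013,(.4295,.0163),.070,.008),'bot',circ(W,im,.008,(.4295,.0163),.070,.008))
g=cv2.cvtColor(im,cv2.COLOR_RGB2GRAY);q=proj(W,(.4295,.0163,.048));print(q)
x0,y0=int(q[0])-90,int(q[1])-90
m=(g[y0:y0+150,x0:x0+180]<60).astype(np.uint8)
n,l,st,ce=cv2.connectedComponentsWithStats(m)
for i in range(1,n):
    if st[i,4]>150: print(st[i]+[x0,y0,0,0,0],ce[i]+[x0,y0],onplane(W,ce[i]+[x0,y0],.042))
print('knob edge',circ(W,im,.048,(.4295,.0163),.015,.004))
E
```

```text
[0.4299 0.016  0.1756] [-0.0013 -3.1416  0.    ] [ 0.217  -0.0962 -0.2975  2.0384 -0.0302  1.1953  1.5018]
cover top (array([0.43  , 0.0163]), np.int64(612)) bot (array([0.4311, 0.0162]), np.int64(612))
[319.8044 228.5123]
[ 303  206   35   39 1126] [319.865  225.0622] [[0.4283 0.0163 0.042 ]]
[233 270  28  18 377] [248.2387 279.9788] [[ 0.4772 -0.0455  0.042 ]]
[381 270  28  18 386] [392.8627 279.886 ] [[0.4773 0.0792 0.042 ]]
knob edge (array([0.427 , 0.0163]), np.int64(146))
```

>>> send_rows --xyz '[[0,0,8],[0,0,24],[0,0,42],[0,0,60],[0,0,78],[0,0,95],[0,0,110],[0,0,124],[0,0,134],[0,0,139]]' --dr '[[0,0,0],[0,0,0],[0,0,0],[0,0,0],[0,0,0],[0,0,0],[0,0,0],[0,0,0],[0,0,0],[0,0,0]]'

```text
time: 48.75
position: [0.4287, 0.016, 0.0349]
tool_rot: [-0.001, -3.139, -0.0]
ft_force: [-0.3, 0.0, 0.3]
grip_width: 0.689
grip_force: 0.0
```

>>> send_rows --xyz '[[0,0,0],[0,0,0],[0,0,0],[0,0,0],[0,0,0],[0,0,0],[0,0,0],[0,0,0],[0,0,0],[0,0,0]]' --dr '[[0,0,0],[0,0,0],[0,0,0],[0,0,0],[0,0,0],[0,0,0],[0,0,0],[0,0,0],[0,0,0],[0,0,0]]'

```text
time: 49.58
position: [0.4298, 0.016, 0.0366]
tool_rot: [0.001, 3.142, -0.0]
ft_force: [0.6, 0.1, -0.8]
grip_width: 0.684
grip_force: 0.0
```

>>> send_rows --xyz '[[0,0,0],[0,0,0],[0,0,0],[0,0,0],[0,0,0],[0,0,0],[0,0,0],[0,0,0],[0,0,0],[0,0,0]]' --dr '[[0,0,0],[0,0,0],[0,0,0],[0,0,0],[0,0,0],[0,0,0],[0,0,0],[0,0,0],[0,0,0],[0,0,0]]' --jaw 0 --grip_force 45

```text
time: 50.42
position: [0.4299, 0.016, 0.0366]
tool_rot: [0.001, 3.142, -0.0]
ft_force: [0.6, 0.6, -0.8]
grip_width: 0.326
grip_force: 45.0
```

```bash
python3 - <<'E'
from h import *
s=get_state();print(s['position'],s['tool_rot'],s['ft_force'],s['grip_width']*87)
E
```

```text
[0.42986976 0.01600762 0.03656108] [ 1.22924469e-03  3.14154779e+00 -1.26686203e-04] [ 0.5556462   0.6498302  -0.80822731] 28.36829941089199
```

>>> send_rows --xyz '[[0,0,-3],[0,0,-10],[0,0,-24],[0,0,-44],[0,0,-68],[0,0,-94],[0,0,-120],[0,0,-146],[0,0,-165],[0,0,-175]]' --dr '[[0,0,0],[0,0,0],[0,0,0],[0,0,0],[0,0,0],[0,0,0],[0,0,0],[0,0,0],[0,0,0],[0,0,0]]'

```text
time: 51.25
position: [0.431, 0.0163, 0.2148]
tool_rot: [0.001, 3.137, -0.0]
ft_force: [0.6, 0.1, -1.9]
grip_width: 0.334
grip_force: 45.0
```

>>> send_rows --xyz '[[-4,0,-8],[-15,-1,-20],[-35,-3,-25],[-62,-5,-25],[-92,-7,-25],[-122,-9,-25],[-152,-12,-25],[-182,-14,-25],[-208,-16,-25],[-227,-18,-25]]' --dr '[[0,0,0],[0,0,0],[0,0,0],[0,0,0],[0,0,0],[0,0,0],[0,0,0],[0,0,0],[0,0,0],[0,0,0]]'

```text
time: 52.08
position: [0.6584, -0.0024, 0.2341]
tool_rot: [-0.002, -3.139, -0.001]
ft_force: [-0.1, -0.6, -0.9]
grip_width: 0.333
grip_force: 45.0
```

>>> send_rows --xyz '[[0,0,0],[0,0,0],[0,0,0],[0,0,0],[0,0,4],[0,0,9],[0,0,12],[0,0,12],[0,0,12],[0,0,12]]' --dr '[[0,0,0],[0,0,0],[0,0,0],[0,0,0],[0,0,0],[0,0,0],[0,0,0],[0,0,0],[0,0,0],[0,0,0]]'

```text
time: 52.92
position: [0.6568, -0.0021, 0.2247]
tool_rot: [0.001, 3.141, -0.0]
ft_force: [0.4, -0.4, -1.4]
grip_width: 0.33
grip_force: 45.0
```

```bash
python3 - <<'E'
from h import *
np.set_printoptions(precision=4,suppress=True)
s=get_state();p=s['position'];print(p,s['tool_rot'],s['ft_force'],s['grip_width']*87)
im=get_image('wrist');W=cam('wrist',s);cv2.imwrite('pics/w11.png',im[:,:,::-1])
z=p[2]-.0366
for h in(.013,.008): print('cover',h,circ(W,im,z+h,p[:2],.070,.006))
for n in('scene','side'):
    I=get_image(n);C=cam(n);cv2.imwrite(f'pics/{n}11.png',I[:,:,::-1])
    print(n,'cover',circ(C,I,z+.013,p[:2],.070,.008),'bath',circ(C,I,.15,(.656,-.0033),.072,.004))
E
```

```text
[ 0.6568 -0.0021  0.2247] [ 0.0013  3.1414 -0.0001] [ 0.3698 -0.3678 -1.3838] 28.720450020108707
cover 0.013 (array([ 0.6573, -0.001 ]), np.int64(914))
cover 0.008 (array([ 0.6567, -0.0011]), np.int64(899))
scene cover (array([ 0.656, -0.003]), np.int64(142)) bath (array([ 0.6558, -0.0034]), np.int64(146))
side cover (array([ 0.6566, -0.0036]), np.int64(119)) bath (array([ 0.6566, -0.0043]), np.int64(114))
```

The cover is within 1 mm of the bath's axis in all three views, so I'll lower it.

>>> send_rows --xyz '[[0,-0.5,3],[0,-0.5,8],[0,-0.5,14],[0,-0.5,20],[0,-0.5,26],[0,-0.5,31],[0,-0.5,35],[0,-0.5,37],[0,-0.5,38],[0,-0.5,38]]' --dr '[[0,0,0],[0,0,0],[0,0,0],[0,0,0],[0,0,0],[0,0,0],[0,0,0],[0,0,0],[0,0,0],[0,0,0]]'

```text
time: 53.9
position: [0.6568, -0.0026, 0.1864]
tool_rot: [-0.001, -3.142, -0.0]
ft_force: [0.4, 0.5, -1.7]
grip_width: 0.336
grip_force: 45.0
```

>>> send_rows --xyz '[[0,0,1],[0,0,2],[0,0,3],[0,0,4],[0,0,5],[0,0,6],[0,0,7],[0,0,7],[0,0,7],[0,0,7]]' --dr '[[0,0,0],[0,0,0],[0,0,0],[0,0,0],[0,0,0],[0,0,0],[0,0,0],[0,0,0],[0,0,0],[0,0,0]]'

```text
time: 54.73
position: [0.6569, -0.0026, 0.1796]
tool_rot: [0.001, 3.142, -0.0]
ft_force: [-0.4, -0.5, -2.2]
grip_width: 0.334
grip_force: 45.0
```

>>> send_rows --xyz '[[0,0,0.5],[0,0,1],[0,0,1.5],[0,0,2],[0,0,2],[0,0,2],[0,0,2],[0,0,2],[0,0,2],[0,0,2]]' --dr '[[0,0,0],[0,0,0],[0,0,0],[0,0,0],[0,0,0],[0,0,0],[0,0,0],[0,0,0],[0,0,0],[0,0,0]]'

```text
time: 55.57
position: [0.6569, -0.0026, 0.1786]
tool_rot: [0.001, 3.141, -0.0]
ft_force: [-3.1, -0.4, 5.3]
grip_width: 0.333
grip_force: 45.0
```

Contact at the expected seat height (0.1786). Release and retract.

>>> send_rows --xyz '[[0,0,0],[0,0,0],[0,0,0],[0,0,0],[0,0,0],[0,0,0],[0,0,0],[0,0,0],[0,0,-3],[0,0,-8]]' --dr '[[0,0,0],[0,0,0],[0,0,0],[0,0,0],[0,0,0],[0,0,0],[0,0,0],[0,0,0],[0,0,0],[0,0,0]]' --jaw 60

```text
time: 56.4
position: [0.6565, -0.0027, 0.1852]
tool_rot: [-0.001, -3.14, 0.0]
ft_force: [0.1, -0.3, 0.0]
grip_width: 0.687
grip_force: 0.0
```

>>> send_rows --xyz '[[0,0,-8],[0,0,-20],[0,0,-36],[0,0,-54],[0,0,-72],[0,0,-90],[0,0,-105],[0,0,-115],[0,0,-120],[0,0,-120]]' --dr '[[0,0,0],[0,0,0],[0,0,0],[0,0,0],[0,0,0],[0,0,0],[0,0,0],[0,0,0],[0,0,0],[0,0,0]]'

```text
time: 57.23
position: [0.6574, -0.0025, 0.3075]
tool_rot: [0.001, 3.139, -0.0]
ft_force: [-0.3, 0.2, -0.3]
grip_width: 0.691
grip_force: 0.0
```

```bash
python3 - <<'E'
from h import *
np.set_printoptions(precision=4,suppress=True)
s=get_state();print(s['position'],s['ft_force'],s['time'])
im=get_image('wrist');W=cam('wrist',s);cv2.imwrite('pics/w12.png',im[:,:,::-1])
print('wrist flange',circ(W,im,.155,(.657,-.002),.070,.005),'rim',circ(W,im,.15,(.657,-.002),.072,.004))
for n in('scene','side'):
    I=get_image(n);C=cam(n);cv2.imwrite(f'pics/{n}12.png',I[:,:,::-1])
    print(n,'flange',circ(C,I,.155,(.6562,-.0035),.070,.005))
    # heights of knob top: dark blob
    q=proj(C,(.6562,-.0035,.176)).astype(int)
    g=I.max(2)[q[1]-25:q[1]+25,q[0]-20:q[0]+20]
    k,l,st,ce=cv2.connectedComponentsWithStats((g<60).astype(np.uint8))
    print(q,[(st[i],(ce[i]+q-[20,25]).round(1)) for i in range(1,k) if st[i,4]>30],'expected',proj(C,(.6562,-.0035,.176)))
# rod & bystanders vs start
for n in('scene',):
    a=cv2.imread(f'pics/{n}0.png').astype(int);b=cv2.imread(f'pics/{n}12.png').astype(int);d=abs(a-b).max(2)
    for nm,(x,y,w,h) in dict(timer=(250,400,55,50),tape=(415,328,45,38),carton=(438,300,65,45),stand=(348,330,45,62),rodgrip=(362,272,25,40)).items(): print(nm,d[y:y+h,x:x+w].mean().round(1),(d[y:y+h,x:x+w]>60).sum())
E
```

```text
[ 0.6574 -0.0025  0.3075] [-0.2791  0.1599 -0.333 ] 57.2333
wrist flange (array([ 0.6563, -0.0016]), np.int64(777)) rim (array([ 0.6577, -0.0016]), np.int64(755))
scene flange (array([ 0.6544, -0.0033]), np.int64(153))
[377 218] [(array([ 13,  16,  16,  22, 296], dtype=int32), array([377.3, 219.1]))] expected [377.5433 218.2785]
side flange (array([ 0.6562, -0.0054]), np.int64(103))
[258 209] [(array([ 14,  18,  14,  17, 184], dtype=int32), array([258.6, 209.9]))] expected [258.4168 209.803 ]
timer 2.6 0
tape 4.7 11
carton 2.6 0
stand 7.0 9
rodgrip 62.6 441
```

```bash
python3 - <<'E'
from h import *
for n,(x,y,w,h) in dict(scene=(345,255,60,80),side=(312,150,40,45)).items():
    for t in('0','12'):
        I=cv2.imread(f'pics/{n}{t}.png').max(2)[y:y+h,x:x+w]
        k,l,st,ce=cv2.connectedComponentsWithStats((I<50).astype(np.uint8));i=1+st[1:,4].argmax();print(n,t,st[i]+[x,y,0,0,0],ce[i]+[x,y])
S,D=cam('scene'),cam('side')
E
```

```text
scene 0 [370 274  10  34 264] [374.08333333 290.6969697 ]
scene 12 [364 268   9  35 285] [368.12982456 284.75438596]
side 0 [328 162   6  19 102] [330.73529412 170.38235294]
side 12 [327 167   6  18  93] [329.29032258 175.31182796]
```

```bash
python3 - <<'E'
from h import *
S,D=cam('scene'),cam('side')
a=tri([(S,(374.1,290.7)),(D,(330.7,170.4))])[0];b=tri([(S,(368.1,284.8)),(D,(329.3,175.3))])[0]
print(a,b,np.degrees(np.arctan2(np.hypot(*(b-a)[:2]),.15)))
E
```

```text
[ 0.51273591 -0.16876056  0.1804522 ] [ 0.51501654 -0.1508978   0.17866681] 6.845696422816086
```

The rod is fully down in its stand with a lean of about 7°, inside its normal play. Everything checks out, so I'm handing in.

```bash
python3 -c "
from bench import *
print(close_job())"
```

```text
the job is handed in; nothing more can be done
None
```

I handed the job in: the balls got three full turns and the rod is back in its stand, leaning about 7°; all three white bottles lie in the bath under the cover, which my last camera checks put at its seated height, and the tape, timer and carton did not move.

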